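Fetch the vial rack from behind the reagent bottles

ROBOT

A 7-joint arm with a two-finger parallel gripper is mounted at the origin on the work surface. World frame = base frame: x ahead of the robot, y to its left, z up, the work surface at z = 0. Lengths are in mm, angles in rad, forces in N, time in s.
With the tool pointing down it reaches from about 400 to 875 mm from the base axis. Payload 4.4 kg.
Tool frame: the origin (TCP) lies on the centre line of the jaws, within the pads' length; the fingertips stand 8 mm ahead of it and the grasp point (between the pads) lies 11 mm behind it; x points along the fingers, z is the direction in which the jaws open and shut, and the axes are right-handed (so a half turn about x gives the same grasp; the last joint's range is limited). The gripper opens to 85 mm and grips with 20 to 120 N. Pads are 22 mm wide; open, the fingers measure 114 mm over their backs; the gripper's body (76 mm by 85 mm) begins 54 mm behind the grasp point. The pads swing forward as they close: fully open they stand 13 mm farther back than shut.
Start: joints at [1.049, 0.628, 0.038, 1.517, -0.027, 0.996, -0.02], TCP at [286.145, -583.642, 239.313] pointing down, gripper open.
Joint ranges: [-3.06, 3.06], [-0.37, 2.12], [-1.25, 1.32], [0.18, 2.47], [-1.1, 4.24], [0.23, 1.98], [-2.94, 2.94]. Speed limits (rad/s): [2.57, 2.57, 3.14, 3.14, 3.14, 3.14, 3.14].

INTERFACE

Orientations are given as [roll, pitch, yaw] about the fixed x, y, z axes, in that order (R = Rz(yaw) Ry(pitch) Rx(roll)).
In Python, from cell import ctrl, get_image, camera_params gives the robot as it stands. The module is installed in compiled form; this text tells all that it offers.
- The arm moves only by the shell command python3 -m handwheel 'ROWS'. ROWS is text: rows parted by semicolons, each of 7 numbers parted by spaces: the opening, from -1 (shut) to 1 (fully open), then the shift along the tool's x, y, z in mm, then the turn, a rotation vector about the tool's x, y, z in rad. In form: grip x y z wx wy wz; .... A call has 1 to 10 rows; each row shifts and turns the pose as measured when the row begins, along the tool's axes as they then stand; what a row does not reach is not made up. A row lasts 1/10 s, in which the tool goes at most 50 mm and 8.59 degrees, less where a joint would pass 70% of its speed; a pose out of reach is approached as far as the arm can. A call with a gripper value outside its range is refused whole. The fingers move at their own pace and stop on an object; the grip force is fixed at half the most. Time passes only in rows, so rows that do not move let the fingers close. It gives the time, the measured TCP pose, the force and the opening at its end, in the units of the state.
- ctrl.read_state(): the state, without advancing time (a new reading comes with each control period).
- get_image(name): name is "scene" or "top"; returns the picture (420x560x3 uint8, blue, green, red); there is no depth.
- camera_params(name): a dict with "fx", "fy", "cx", "cy" (pixels), "eye" and "orientation" of the camera in the world. Camera axes: x right, y up, looking along -z (the intrinsics and any distortion apply to the point x, -y, -z); pixel columns grow to the right and rows downward; lengths in mm; the calibration is good to about 2 mm. A picture is of the moment at which its call begins. camera_params takes no time and is no camera call.
- ctrl.finish_job(): hands the job in, once; it reports no verdict.
The state is a dict: "clock": time; "qpos": joint angles; "qd": joint speeds; "tau": joint torques, N m; "eef_pos": TCP position; "tool_rot": TCP orientation; "force": force on the tool from outside, world axes, zero at the start; "torque": the same for the moment, N m; "width": finger opening in mm.
Only numpy, scipy, OpenCV 4.12 (cv2) and the standard library are available. Lean on these libraries where they do the work, as an engineer would, in place of code of your own. Each camera call takes 0.05 s, during which the arm holds its last target.

TASK

The rack of green vials stands behind the three amber bottles and is needed in the steel tray. First stand all three bottles aside on the black rubber mat, then lift the rack out, keeping it level, and set it down flat in the steel tray; then put each bottle back upright on the very spot where that bottle stood before. Let nothing tip over, do not disturb the flask, the beaker or the wash bottle, and let go of everything at the end.

Things in the scene. Friction and masses are not known exactly. Their poses are not given: they have to be found in the camera images.
- bottle_red: round amber glass bottle, red screw cap, red stripe on its white label. Origin: centre of the underside. 58 mm diameter up to 82 mm, shoulder to 99 mm, neck 27 mm; cap 34 mm across from 106 to 132 mm (the top). About 0.26 kg. Starts in the stand's front row, 82 mm from the next bottle, on a different spot each time. Its place to go back to: where it stood at the start
- bottle_yellow: round amber glass bottle, yellow screw cap, yellow stripe on its white label. Origin: centre of the underside. 58 mm diameter up to 82 mm, shoulder to 99 mm, neck 27 mm; cap 34 mm across from 106 to 132 mm (the top). About 0.26 kg. Starts in the stand's front row, 82 mm from the next bottle, on a different spot each time. Its place to go back to: where it stood at the start
- bottle_blue: round amber glass bottle, blue screw cap, blue stripe on its white label. Origin: centre of the underside. 58 mm diameter up to 82 mm, shoulder to 99 mm, neck 27 mm; cap 34 mm across from 106 to 132 mm (the top). About 0.26 kg. Starts in the stand's front row, 82 mm from the next bottle, on a different spot each time. Its place to go back to: where it stood at the start
- vial_rack: white plastic block 230 x 46 x 36 mm (own x, y, z) with sixteen green capped vials fixed in it, their tops 58 mm above its underside. Origin: centre of the underside; x along its length. About 0.42 kg. Grip it across its 46 mm width at mid-length, on the block's flat sides. It starts lengthwise behind the bottles on the stand, about 8 mm from them
- stand: fixed grey base plate 180 x 290 x 12 mm (own x, y, z); origin: centre of its underside, x away from the robot; top at z = 12 mm. The bottles stand on white-edged round spots at x = -52 mm, y = -82, 0, 82 mm; the rack at about x = +8 mm, along y. A wire guard 65 mm high runs along the back (x = +84 mm) and the rear half of both ends (y = -140, +140 mm)
- mat: fixed black rubber mat 300 x 150 x 4 mm (own x, y, z), the side area for the bottles; origin: centre of its underside, top at z = 4 mm. It lies left or right of the stand, its long side (x) pointing roughly away from the robot
- tray: fixed shallow steel tray 300 x 150 mm (own x, y), walls 3 mm thick and 12 mm high; origin: centre of its underside, floor inside at z = 3 mm. The rack fits in it only lengthwise, along x. It lies on the other side of the stand from the mat, its long side pointing roughly away from the robot
- flask: bystander, to be left alone: conical clear glass flask with a dark stopper, 82 mm across the foot, 140 mm high, behind the stand on the right. Origin: centre of the underside
- beaker: bystander, to be left alone: open clear glass beaker, 68 mm across, 70 mm high, behind the stand in the middle. Origin: centre of the underside
- wash_bottle: bystander, to be left alone: white plastic wash bottle with an orange cap and a thin bent spout reaching 40 mm out, 58 mm across, 150 mm high, behind the stand on the left. Origin: centre of the underside
Not all that is in view belongs to the job. What is shaped like the vial_rack but blue or red is not meant. Leave any purple look-alike of the bottle_blue alone.

How it is judged:
By the outcome, as a careful person would: the job done as asked, in the order asked, and still so for the second after the job is handed in, with the robot touching nothing.
It also fails if it takes over 144 s, if anything falls off the work surface, if the arm or the gripper's body presses on something with over 40 N, if the wrist force passes 120 N, or if a joint passes its speed limit or range.

## Working session

There is one attempt and no reset: what is moved stays moved. The work goes in short steps, Python scripts to look and compute and a shell command to move; the robot and the scene stay as the last step left them, time stands still between calls to the robot, and variables do not carry over. Pictures are saved under pics/ and viewed, and the job is handed in when it is done.

```bash
mkdir -p pics; ls
python3 - <<'E'
from cell import ctrl,get_image,camera_params
import cv2
print(ctrl.read_state())
for n in("scene","top"):
    print(n,camera_params(n)); cv2.imwrite(f"pics/{n}0.png",get_image(n))
E
```

```text
pics
{'clock': 0.0, 'qpos': array([ 1.04922691,  0.62935668,  0.03843178,  1.5183406 , -0.02700338,
        0.99628328, -0.02000137]), 'qd': array([-4.80169339e-04,  7.68455562e-05, -2.65272363e-03, -5.85197245e-04,
       -3.19705212e-04,  4.92730250e-04, -6.65224570e-05]), 'tau': array([-2.70620876e-05, -5.63389349e+01,  1.22637145e+00, -1.93444777e+01,
        1.09947912e-02,  1.04874949e-02,  5.43414103e-06]), 'eef_pos': array([ 285.87247342, -583.1027288 ,  238.39079869]), 'tool_rot': array([-3.13315078,  1.56892607,  2.03501327]), 'force': array([ 0.2209233 , -0.78094093,  0.18175371]), 'torque': array([-0.00821089, -0.00489143, -0.01062111]), 'width': 85.43718996292527}
scene {'fx': 539.1887946447179, 'fy': 539.1887946447179, 'cx': 283.39554777521056, 'cy': 203.50058534796236, 'eye': array([1271.60920183,  735.36911553, 1226.96535856]), 'orientation': array([0.73948676, 0.01903826, 2.31626357])}
top {'fx': 397.93871215181235, 'fy': 397.93871215181235, 'cx': 282.0268446523531, 'cy': 209.92576429124927, 'eye': array([ 442.22071594,  -29.45621293, 1119.16764771]), 'orientation': array([ 0.05344667,  0.009471  , -1.58655645])}
```

View pics/scene0.png

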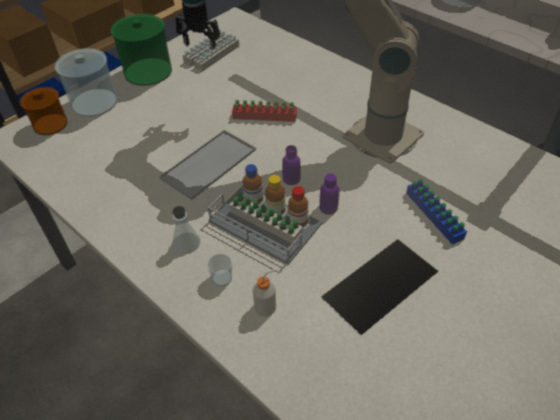

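View pics/top0.png

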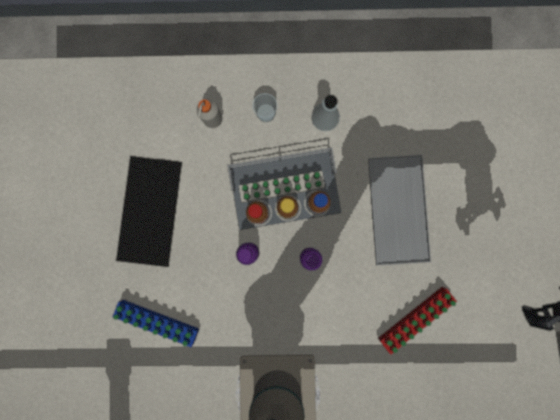

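```bash
cat > h.py <<'E'
import numpy as np,cv2
from cell import ctrl,get_image,camera_params
from scipy.spatial.transform import Rotation as R
def cam(n):
    p=camera_params(n); return p,R.from_euler('xyz',p['orientation']).as_matrix()
def ray(n,u,v):
    p,M=cam(n); d=M@np.array([(u-p['cx'])/p['fx'],-(v-p['cy'])/p['fy'],-1.]); return p['eye'],d/np.linalg.norm(d)
def onz(n,u,v,z):
    e,d=ray(n,u,v); return (e+d*(z-e[2])/d[2])
def proj(n,X):
    p,M=cam(n); c=M.T@(np.asarray(X,float)-p['eye']); return np.array([p['cx']-p['fx']*c[0]/c[2],p['cy']+p['fy']*c[1]/c[2]])
def tri(a,b):
    e1,d1=ray('scene',*a);e2,d2=ray('top',*b)
    s=np.linalg.lstsq(np.c_[d1,-d2],e2-e1,rcond=None)[0]
    p1=e1+s[0]*d1;p2=e2+s[1]*d2
    return (p1+p2)/2,np.linalg.norm(p1-p2)
def tcp():
    s=ctrl.read_state(); return s['eef_pos'],R.from_euler('xyz',s['tool_rot']).as_matrix(),s
E
python3 - <<'E'
import cv2,numpy as np
t=cv2.imread('pics/top0.png');s=cv2.imread('pics/scene0.png')
cv2.imwrite('pics/c1.png',cv2.resize(t[130:275,210:360],None,fx=4,fy=4,interpolation=cv2.INTER_CUBIC)[:600])
cv2.imwrite('pics/c2.png',cv2.resize(s[135:275,190:350],None,fx=4,fy=4,interpolation=cv2.INTER_CUBIC))
cv2.imwrite('pics/c3.png',cv2.resize(s[0:130,150:310],None,fx=4,fy=4,interpolation=cv2.INTER_CUBIC))
E
```

```text
(no output)
```

View pics/c1.png

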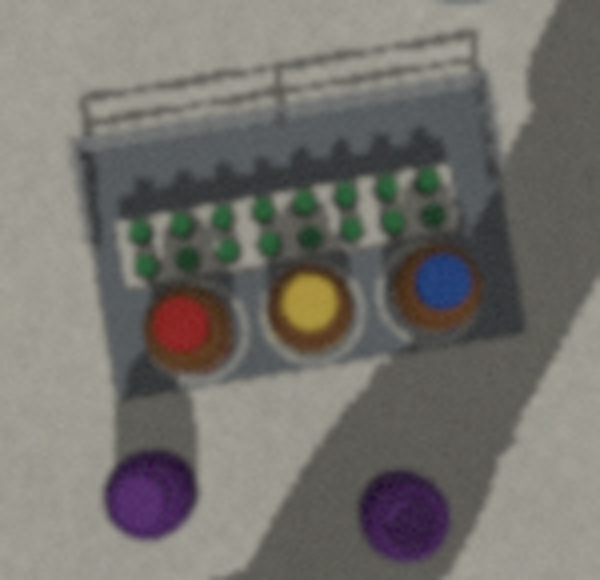

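View pics/c2.png

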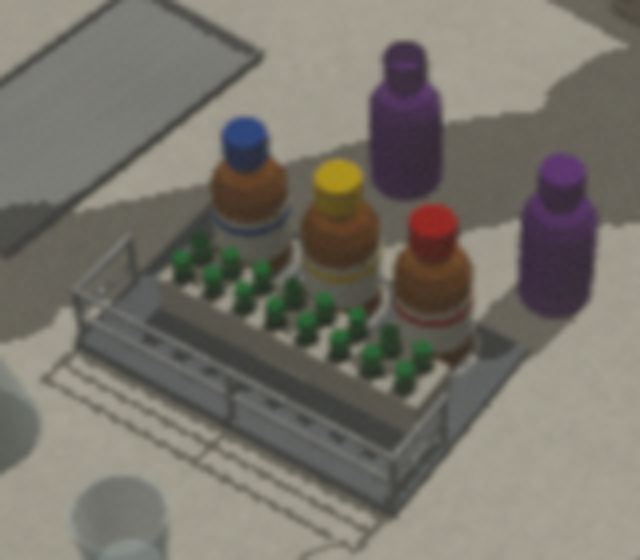

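View pics/c3.png

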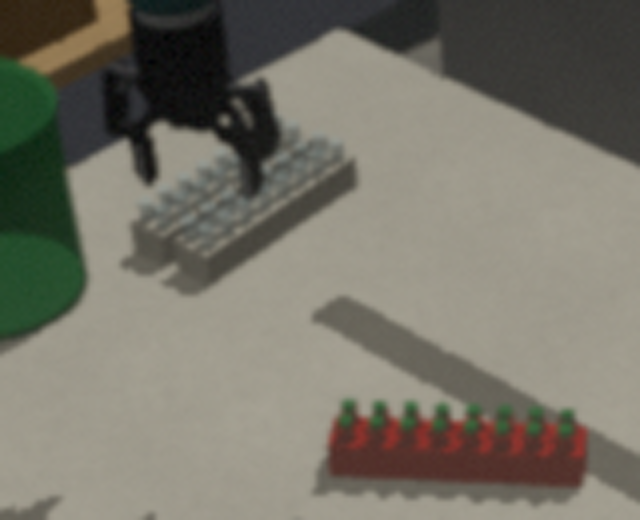

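The pictures show these candidates (top view, unless noted):

| Item | Pixels |
|---|---|
| Rack candidates | White with green vials at (283,185); blue at (155,323); red at (418,320); two white racks with clear vials at scene (210,48) |
| Bottle candidates | Red cap (257,211); yellow (288,205); blue (320,201); purple at (247,253) and (311,258) |

I choose the white and green rack on the stand and the three amber bottles. The close crops confirm this choice.

```bash
cat > meas.py <<'E'
from h import *
def blobs(n,img,lo,hi,roi,lo2=None,hi2=None):
    hsv=cv2.cvtColor(img,cv2.COLOR_BGR2HSV); m=cv2.inRange(hsv,lo,hi)
    if lo2 is not None: m|=cv2.inRange(hsv,lo2,hi2)
    k=np.zeros_like(m);x0,y0,x1,y1=roi;k[y0:y1,x0:x1]=m[y0:y1,x0:x1]
    N,_,st,ce=cv2.connectedComponentsWithStats(k)
    return [(ce[i],st[i]) for i in range(1,N) if st[i][4]>8]
C={'red':((0,190,90),(6,255,255),(174,190,90),(180,255,255)),'yellow':((21,130,90),(32,255,255),None,None),'blue':((105,130,60),(122,255,255),None,None)}
def biggest(n,img,c,roi):
    a,b,c2,d=C[c]; B=blobs(n,img,a,b,roi,c2,d)
    return max(B,key=lambda t:t[1][4]) if B else None
E
python3 - <<'E'
from meas import *
t=cv2.imread('pics/top0.png');s=cv2.imread('pics/scene0.png')
for c in C:
    a=biggest('scene',s,c,(190,135,350,275)); b=biggest('top',t,c,(210,130,360,275))
    print(c,a,b)
    print(' tri',tri(a[0],b[0]),'top@125',onz('top',*b[0],125),'scene@119',onz('scene',*a[0],119))
for n,im,lo,hi,z in(('mat',t,(0,0,0),(180,255,30),4),('tray',t,0,0,12)):
    if n=='mat':
        m=cv2.inRange(cv2.cvtColor(im,cv2.COLOR_BGR2HSV),lo,hi); m[:140]=0;m[280:]=0;m[:,200:]=0
        cs,_=cv2.findContours(m,0,2); r=cv2.minAreaRect(max(cs,key=cv2.contourArea)); q=cv2.boxPoints(r)
        for p in q: print('mat',p,onz('top',*p,4).round(1))
        print('c',onz('top',*r[0],4))
cv2.imwrite('pics/tray.png',cv2.resize(t[140:280,350:450],None,fx=4,fy=4))
for X in t[200,360:440:4]: print(X,end=' ')
# green vials
b=blobs('top',t,(60,80,30),(90,255,255),(235,160,335,205))
P=[]
for x in b: p=onz('top',*x[0],68); P.append(p[:2]);print(x[0].round(1),x[1][4],p.round(1))
E
```

```text
red (array([297.275, 190.1  ]), array([293, 187,  10,   7,  40], dtype=int32)) (array([254.09090909, 209.24242424]), array([249, 206,  11,   8,  33], dtype=int32))
 tri (array([497.82440868,  46.69351086, 146.17893856]), np.float64(1.8246373181112847)) top@125 [498.40155811  49.03543626 125.        ] scene@119 [479.01502259  28.70148554 119.        ]
yellow (array([273.78761062, 180.36283186]), array([269, 175,  12,  13, 113], dtype=int32)) (array([286.91875, 205.29375]), array([280, 198,  15,  15, 160], dtype=int32))
 tri (array([507.03609407, -34.20523451, 137.24198584]), np.float64(2.569389614478759)) top@125 [506.96150179 -33.30711344 125.        ] scene@119 [495.07665281 -48.09231804 119.        ]
blue (array([250.65384615, 168.05769231]), array([246, 165,  10,   7,  52], dtype=int32)) (array([320.30952381, 199.81746032]), array([314, 194,  13,  13, 126], dtype=int32))
 tri (array([ 518.57797229, -116.22807959,  141.67820031]), np.float64(1.613530266399979)) top@125 [ 519.32681005 -117.09570753  125.        ] scene@119 [ 503.32464077 -134.70524548  119.        ]
mat [117.23046 2
[... 379 characters left out ...]
[115 116 114] [119 118 117] [116 117 114] [117 115 116] [87 89 86] [142 151 154] [140 149 151] [141 150 152] [316.2 174.7] 23 [ 590.8 -112.7   68. ]
[306.4 176.6] 19 [586.2 -86.6  68. ]
[295.9 178.3] 19 [582.2 -58.5  68. ]
[285.6 180.3] 19 [577.3 -31.2  68. ]
[275.5 182. ] 16 [573.2  -4.2  68. ]
[265. 184.] 17 [568.3  23.7  68. ]
[308. 185.] 21 [563.7 -90.3  68. ]
[318.  183.5] 16 [ 567.2 -116.9   68. ]
[244.5 187.4] 19 [560.2  78.3  68. ]
[255. 186.] 21 [563.4  50.4  68. ]
[297.4 186.9] 17 [559.2 -62.2  68. ]
[287.5 188.9] 15 [554.3 -35.7  68. ]
[277.1 190.6] 19 [550.1  -8.   68. ]
[266.5 192.2] 18 [546.3  20.1  68. ]
[256.5 194.1] 15 [541.7  46.7  68. ]
[246.3 195.9] 18 [537.4  73.8  68. ]
```

View pics/tray.png

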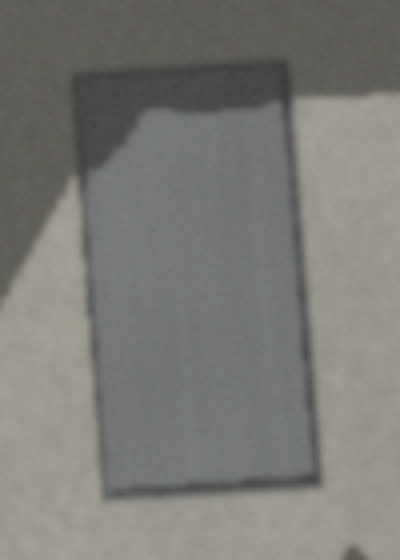

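Run:
```python
from meas import *
t=cv2.imread('pics/top0.png');s=cv2.imread('pics/scene0.png')
h=cv2.cvtColor(t,cv2.COLOR_BGR2HSV);hs=cv2.cvtColor(s,cv2.COLOR_BGR2HSV)
for y in range(202,222,2): print([tuple(int(k) for k in h[y,x]) for x in range(246,270,3)])
print()
for y in range(183,205,2): print([tuple(int(k) for k in hs[y,x]) for x in range(290,306,2)])
```

```text
[(60, 5, 95), (10, 13, 57), (13, 112, 57), (14, 133, 65), (14, 134, 63), (14, 60, 64), (15, 7, 71), (105, 8, 68)]
[(99, 19, 93), (7, 75, 61), (7, 175, 92), (6, 190, 106), (8, 166, 89), (14, 144, 71), (10, 64, 60), (20, 10, 78)]
[(120, 6, 83), (7, 163, 86), (1, 189, 128), (1, 185, 135), (2, 189, 127), (10, 169, 89), (13, 145, 67), (20, 10, 74)]
[(12, 18, 72), (3, 180, 115), (0, 192, 134), (0, 186, 136), (179, 185, 138), (4, 176, 110), (14, 160, 75), (10, 42, 73)]
[(14, 76, 74), (1, 181, 128), (0, 187, 135), (1, 191, 135), (2, 200, 134), (1, 182, 115), (12, 152, 84), (10, 86, 77)]
[(12, 92, 75), (2, 190, 121), (0, 182, 137), (0, 191, 136), (1, 197, 137), (1, 185, 116), (14, 154, 88), (14, 95, 75)]
[(10, 76, 81), (3, 177, 115), (0, 183, 139), (0, 190, 138), (0, 188, 136), (5, 183, 102), (13, 143, 89), (12, 86, 83)]
[(7, 41, 81), (10, 156, 90), (2, 181, 127), (0, 195, 132), (2, 190, 125), (12, 167, 96), (14, 165, 82), (9, 94, 81)]
[(10, 12, 65), (14, 146, 84), (9, 158, 95), (9, 179, 104), (10, 175, 99), (13, 155, 92), (12, 130, 88), (7, 39, 84)]
[(120, 13, 58), (14, 84, 85), (13, 144, 92
[... 685 characters left out ...]
00), (6, 100, 89), (2, 181, 113), (2, 190, 134), (1, 190, 137), (1, 187, 131), (3, 169, 101), (8, 84, 97)]
[(22, 34, 111), (6, 103, 87), (3, 160, 86), (2, 149, 84), (2, 161, 90), (4, 155, 79), (3, 136, 77), (10, 69, 119)]
[(17, 58, 128), (12, 142, 99), (3, 163, 86), (2, 150, 80), (3, 147, 80), (4, 150, 75), (5, 146, 77), (12, 130, 112)]
[(14, 134, 97), (14, 146, 103), (9, 143, 84), (4, 154, 78), (4, 146, 77), (6, 139, 75), (10, 148, 88), (14, 154, 109)]
[(15, 136, 88), (14, 159, 96), (13, 146, 96), (14, 146, 84), (11, 134, 80), (14, 149, 87), (14, 155, 99), (13, 151, 103)]
[(14, 133, 75), (14, 143, 82), (14, 149, 94), (14, 154, 96), (14, 156, 98), (13, 162, 96), (14, 157, 94), (14, 138, 87)]
```

```bash
sed -i "s/'red':((0,190,90),(6,255,255),(174,190,90),(180,255,255))/'red':((0,110,70),(6,255,255),(174,110,70),(180,255,255))/; s/(105,130,60),(122/(104,100,40),(124/; s/(21,130,90),(32/(19,110,60),(34/" meas.py
cat > pose0.py <<'E'
from meas import *
t=cv2.imread('pics/top0.png');s=cv2.imread('pics/scene0.png')
P=[]
for c in C:
    a=biggest('scene',s,c,(190,135,350,275)); b=biggest('top',t,c,(210,130,360,275))
    print(c,a[0].round(1),a[1],b[0].round(1),b[1],'tri',tri(a[0],b[0]),'top@130',onz('top',*b[0],130).round(1),'scene@119',onz('scene',*a[0],119).round(1))
    P.append(onz('top',*b[0],130)[:2])
b=blobs('top',t,(60,80,30),(90,255,255),(235,160,335,205))
V=np.array([onz('top',*x[0],68)[:2] for x in b]); m=V.mean(0); u=np.linalg.svd(V-m)[2][0]
print('rack',m,u,np.degrees(np.arctan2(u[1],u[0])), len(V), np.ptp((V-m)@u))
P=np.array(P); d=P[0]-P[2]; print('bottle dir',np.degrees(np.arctan2(d[1],d[0])),np.linalg.norm(d)/2,P.mean(0))
E
python3 pose0.py
```

```text
red [297.8 192.2] [292 186  13  14 145] [254.9 210.6] [248 204  15  14 165] tri (array([495.04281036,  45.82050697, 134.75581706]), np.float64(1.4842229451940923)) top@130 [494.8  46.7 130. ] scene@119 [484.4  35.3 119. ]
yellow [274.1 181.5] [268 175  13  15 155] [287. 205.] [280 198  15  15 184] tri (array([507.41926519, -33.76650098, 133.44534803]), np.float64(0.8660518801477338)) top@130 [507.4 -33.5 130. ] scene@119 [497.6 -44.3 119. ]
blue [250.5 168.4] [246 165  10   8  66] [320.2 199.9] [314 194  13  13 141] tri (array([ 518.67385708, -116.39191245,  140.253239  ]), np.float64(2.3229075031178317)) top@130 [ 518.7 -116.4  130. ] scene@119 [ 504.6 -134.   119. ]
rack [563.84413053 -19.57912242] [-0.15786916  0.98746004] 99.08323636268217 16 193.82351647693673
bottle dir 98.33022125167794 82.44896403794098 [506.94202248 -34.38530436]
```

```bash
sed -i "s/,130)/,142)/g;s/,119)/,131)/g" pose0.py
cat >> pose0.py <<'E'
def line(n,z,pts): 
    for p in pts: print(n,p,onz('top',*p,z).round(1))
# stand corners from crop c1 (x/4+210,y/4+130)
line('stand',12,[(210+118/4,130+398/4),(210+525/4,130+330/4),(210+80/4,130+140/4)])
line('tray',12,[(350+78/4,140+74/4),(350+287/4,140+62/4),(350+320/4,140+485/4),(350+106/4,140+497/4)])
E
python3 pose0.py
```

```text
red [297.8 192.2] [292 186  13  14 145] [254.9 210.6] [248 204  15  14 165] tri (array([495.04281036,  45.82050697, 134.75581706]), np.float64(1.4842229451940923)) top@130 [494.2  45.8 142. ] scene@119 [492.9  42.9 131. ]
yellow [274.1 181.5] [268 175  13  15 155] [287. 205.] [280 198  15  15 184] tri (array([507.41926519, -33.76650098, 133.44534803]), np.float64(0.8660518801477338)) top@130 [506.6 -33.4 142. ] scene@119 [506.  -35.8 131. ]
blue [250.5 168.4] [246 165  10   8  66] [320.2 199.9] [314 194  13  13 141] tri (array([ 518.67385708, -116.39191245,  140.253239  ]), np.float64(2.3229075031178317)) top@130 [ 517.8 -115.4  142. ] scene@119 [ 512.9 -124.6  131. ]
rack [563.84413053 -19.57912242] [-0.15786916  0.98746004] 99.08323636268217 16 193.82351647693673
bottle dir 98.33022125167795 81.44874170884982 [506.15686166 -34.32550752]
stand (239.5, 229.5) [449.   99.2  12. ]
stand (341.25, 212.5) [ 491.8 -184.5   12. ]
stand (230.0, 165.0) [630.2 124.1  12. ]
tray (369.5, 158.5) [ 641.8 -267.1   12. ]
tray (421.75, 155.5) [ 647.7 -413.2   12. ]
tray (430.0, 261.25) [ 353.3 -425.7   12. ]
tray (376.5, 264.25) [ 347.2 -278.3   12. ]
```

```bash
cat > plan.py <<'E'
import sys
from h import *
# usage: plan.py x y z jawdeg -> tool-frame shift and turn per row
x,y,z,j=map(float,sys.argv[1:5]); n=int(sys.argv[5]) if len(sys.argv)>5 else None
p,M,s=tcp()
cur=np.degrees(np.arctan2(M[1,2],M[0,2]))
j=j+180*round((cur-j)/180)
a=np.radians(j); zx=np.array([np.cos(a),np.sin(a),0]); xx=np.array([0,0,-1.]); T=np.c_[xx,np.cross(zx,xx),zx]
rv=R.from_matrix(M.T@T).as_rotvec(); d=np.array([x,y,z])-p
print('t',round(s['clock'],2),'tcp',p.round(1),'jaw',cur.round(1),'tilt',np.degrees(np.arccos(-M[2,0])).round(2),'w',round(s['width'],1),'q7',s['qpos'][6].round(2),'F',s['force'].round(1))
print('delta tool',(M.T@d).round(1),'rotvec',rv.round(3),'to jaw',j)
k=n or int(np.ceil(max(np.linalg.norm(d)/40,np.linalg.norm(rv)/.13,1)))
for i in range(k):
    Mi=M@R.from_rotvec(rv*i/k).as_matrix(); print((Mi.T@d/k).round(1),(rv/k).round(4))
E
python3 plan.py 494.3 46.6 200 98.6
```

```text
t 0.1 tcp [ 285.9 -583.2  238.5] jaw -63.9 tilt 0.1 w 85.8 q7 -0.02 F [-0.2 -0.2 -0.2]
delta tool [  39.3  464.3 -473.7] rotvec [ 0.306 -0.002  0.   ] to jaw -81.4
[  2.3  27.3 -27.9] [ 0.018  -0.0001  0.    ]
[  2.3  26.8 -28.3] [ 0.018  -0.0001  0.    ]
[  2.3  26.3 -28.8] [ 0.018  -0.0001  0.    ]
[  2.3  25.8 -29.3] [ 0.018  -0.0001  0.    ]
[  2.3  25.2 -29.8] [ 0.018  -0.0001  0.    ]
[  2.3  24.7 -30.2] [ 0.018  -0.0001  0.    ]
[  2.3  24.2 -30.6] [ 0.018  -0.0001  0.    ]
[  2.3  23.6 -31.1] [ 0.018  -0.0001  0.    ]
[  2.3  23.  -31.5] [ 0.018  -0.0001  0.    ]
[  2.3  22.5 -31.9] [ 0.018  -0.0001  0.    ]
[  2.3  21.9 -32.3] [ 0.018  -0.0001  0.    ]
[  2.3  21.3 -32.7] [ 0.018  -0.0001  0.    ]
[  2.3  20.7 -33.1] [ 0.018  -0.0001  0.    ]
[  2.3  20.1 -33.4] [ 0.018  -0.0001  0.    ]
[  2.3  19.5 -33.8] [ 0.018  -0.0001  0.    ]
[  2.3  18.9 -34.1] [ 0.018  -0.0001  0.    ]
[  2.3  18.3 -34.5] [ 0.018  -0.0001  0.    ]
```

```bash
python3 plan.py 494.3 46.6 215 8.6 20 | cut -c1-80
```

```text
t 0.1 tcp [ 285.9 -583.2  238.5] jaw -63.9 tilt 0.1 w 85.8 q7 -0.02 F [-0.2 -0.2
delta tool [  24.3  464.3 -473.7] rotvec [-1.265e+00 -1.000e-03 -1.000e-03] to j
[  1.2  23.2 -23.7] [-0.0633 -0.0001 -0.0001]
[  1.2  24.7 -22.2] [-0.0633 -0.0001 -0.0001]
[  1.2  26.  -20.6] [-0.0633 -0.0001 -0.0001]
[  1.2  27.3 -18.9] [-0.0633 -0.0001 -0.0001]
[  1.2  28.4 -17.1] [-0.0633 -0.0001 -0.0001]
[  1.2  29.4 -15.3] [-0.0633 -0.0001 -0.0001]
[  1.2  30.3 -13.4] [-0.0633 -0.0001 -0.0001]
[  1.2  31.1 -11.5] [-0.0633 -0.0001 -0.0001]
[ 1.2 31.8 -9.5] [-0.0633 -0.0001 -0.0001]
[ 1.2 32.3 -7.4] [-0.0633 -0.0001 -0.0001]
[ 1.2 32.7 -5.4] [-0.0633 -0.0001 -0.0001]
[ 1.2 33.  -3.3] [-0.0633 -0.0001 -0.0001]
[ 1.2 33.1 -1.2] [-0.0633 -0.0001 -0.0001]
[ 1.2 33.2  0.9] [-0.0633 -0.0001 -0.0001]
[ 1.2 33.   3. ] [-0.0633 -0.0001 -0.0001]
[ 1.2 32.8  5.1] [-0.0633 -0.0001 -0.0001]
[ 1.2 32.4  7.1] [-0.0633 -0.0001 -0.0001]
[ 1.2 31.9  9.2] [-0.0633 -0.0001 -0.0001]
[ 1.2 31.2 11.2] [-0.0633 -0.0001 -0.0001]
[ 1.2 30.5 13.1] [-0.0633 -0.0001 -0.0001]
```

```bash
python3 -m handwheel '1 0 23 -24 -0.063 0 0; 1 0 25 -22 -0.063 0 0; 1 0 26 -21 -0.063 0 0; 1 0 27 -19 -0.063 0 0; 1 0 28 -17 -0.063 0 0; 1 0 29 -15 -0.063 0 0; 1 0 30 -13 -0.063 0 0; 1 0 31 -12 -0.063 0 0; 1 0 32 -10 -0.063 0 0; 1 0 32 -7 -0.063 0 0'; python3 plan.py 494.3 46.6 215 8.6
```

```text
clock: 1.1
eef_pos: [384.8, -260.1, 234.2]
tool_rot: [-3.021, 1.563, 2.792]
force: [0.2, -0.5, -0.5]
width: 85.6
t 1.1 tcp [ 384.8 -260.1  234.2] jaw -26.9 tilt 0.45 w 85.6 q7 -0.03 F [ 0.2 -0.5 -0.5]
delta tool [ 19.2 323.1 -40.9] rotvec [-0.62  -0.008 -0.002] to jaw 8.6
[ 2.1 35.9 -4.5] [-0.0688 -0.0009 -0.0002]
[ 2.1 36.1 -2.1] [-0.0688 -0.0009 -0.0002]
[ 2.1 36.2  0.4] [-0.0688 -0.0009 -0.0002]
[ 2.1 36.1  2.9] [-0.0688 -0.0009 -0.0002]
[ 2.1 35.8  5.4] [-0.0688 -0.0009 -0.0002]
[ 2.1 35.3  7.8] [-0.0688 -0.0009 -0.0002]
[ 2.1 34.7 10.2] [-0.0688 -0.0009 -0.0002]
[ 2.1 33.9 12.6] [-0.0688 -0.0009 -0.0002]
[ 2.1 33.  14.9] [-0.0688 -0.0009 -0.0002]
```

```bash
python3 -m handwheel '1 2 36 -5 -0.069 -0.001 0; 1 2 36 -2 -0.069 -0.001 0; 1 2 36 0 -0.069 -0.001 0; 1 2 36 3 -0.069 -0.001 0; 1 2 36 5 -0.069 -0.001 0; 1 2 35 8 -0.069 -0.001 0; 1 2 35 10 -0.069 -0.001 0; 1 2 34 13 -0.069 -0.001 0; 1 2 33 15 -0.069 -0.001 0; 1 0 0 0 0 0 0'; python3 plan.py 494.3 46.6 215 8.6;  python3 plan.py 494.3 46.6 215 8.6|head -1
```

```text
clock: 2.1
eef_pos: [492.3, 66.2, 214.6]
tool_rot: [1.134, 1.566, 1.319]
force: [-0.0, 0.5, 0.2]
width: 85.3
t 2.1 tcp [492.3  66.2 214.6] jaw 10.6 tilt 0.26 w 85.3 q7 -0.25 F [-0.   0.5  0.2]
delta tool [ -0.5 -19.6  -1.6] rotvec [ 0.034  0.002 -0.004] to jaw 8.6
[ -0.5 -19.6  -1.6] [ 0.0343  0.0019 -0.0042]
t 2.1 tcp [492.3  66.2 214.6] jaw 10.6 tilt 0.26 w 85.3 q7 -0.25 F [-0.   0.5  0.2]
```

```bash
python3 -m handwheel '1 0 -10 -1 0.02 0.001 -0.002; 1 0 -10 -1 0.014 0.001 -0.002; 1 0 0 0 0 0 0; 1 0 0 0 0 0 0'; python3 plan.py 494.3 46.6 215 8.6; python3 -m handwheel '1 0 0 0 0 0 0'; python3 plan.py 494.3 46.6 122 8.6
python3 - <<'E'
from h import *
a=get_image('top');b=get_image('scene')
cv2.imwrite('pics/t1.png',a);cv2.imwrite('pics/s1.png',b)
cv2.imwrite('pics/t1c.png',np.hstack([cv2.resize(a[130:280,200:350],(400,400)),cv2.resize(b[110:260,220:370],(400,400))]))
E
```

```text
clock: 2.5
eef_pos: [492.6, 41.2, 213.6]
tool_rot: [-2.615, 1.566, -2.472]
force: [-0.8, 0.5, 0.8]
width: 85.2
t 2.5 tcp [492.6  41.2 213.6] jaw 8.2 tilt 0.25 w 85.2 q7 -0.24 F [-0.8  0.5  0.8]
delta tool [-1.4  5.1  2.5] rotvec [-0.007 -0.004  0.002] to jaw 8.6
[-1.4  5.1  2.5] [-0.0072 -0.0037  0.0022]
clock: 2.6
eef_pos: [492.4, 40.0, 213.7]
tool_rot: [-2.553, 1.566, -2.412]
force: [0.4, -0.3, 0.3]
width: 85.3
t 2.6 tcp [492.4  40.  213.7] jaw 8.1 tilt 0.27 w 85.3 q7 -0.24 F [ 0.4 -0.3  0.3]
delta tool [91.6  6.5  3.2] rotvec [-0.009 -0.004  0.003] to jaw 8.6
[30.5  2.2  1.1] [-0.0031 -0.0013  0.0009]
[30.5  2.2  1. ] [-0.0031 -0.0013  0.0009]
[30.6  2.1  1. ] [-0.0031 -0.0013  0.0009]
```

View pics/t1c.png

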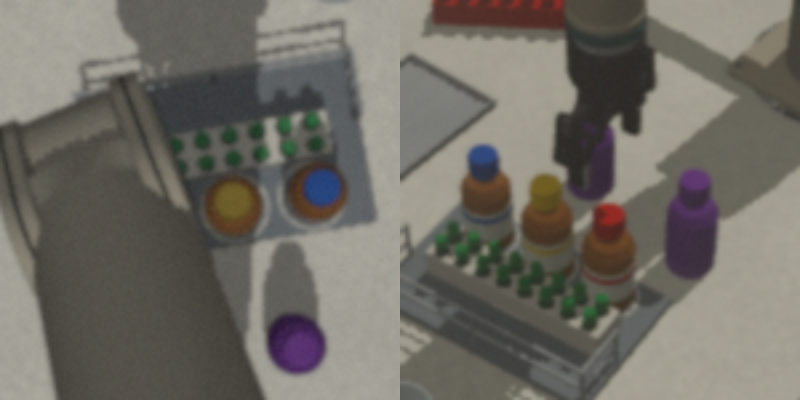

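```bash
python3 -m handwheel '1 0 4 2 -0.004 -0.002 0.001; 1 0 2 1 -0.004 -0.002 0.001; 1 0 0 0 0 0 0; 1 0 0 0 0 0 0'; python3 plan.py 494.3 46.6 122 8.6
```

```text
clock: 3.1
eef_pos: [494.8, 48.1, 213.9]
tool_rot: [0.248, 1.57, 0.399]
force: [0.3, -0.2, -0.0]
width: 85.6
t 3.1 tcp [494.8  48.1 213.9] jaw 8.7 tilt 0.07 w 85.6 q7 -0.24 F [ 0.3 -0.2 -0. ]
delta tool [91.9 -1.4 -0.8] rotvec [ 0.001  0.001 -0.   ] to jaw 8.6
[30.6 -0.5 -0.3] [ 0.0004  0.0004 -0.0001]
[30.6 -0.5 -0.3] [ 0.0004  0.0004 -0.0001]
[30.6 -0.5 -0.2] [ 0.0004  0.0004 -0.0001]
```

```bash
python3 -m handwheel '1 15 -1 -0.5 0 0 0; 1 20 -0.5 0 0 0 0; 1 20 0 0 0 0 0; 1 15 0 0 0 0 0; 1 8 0 0 0 0 0; 1 3 0 0 0 0 0; 1 0 0 0 0 0 0; 1 0 0 0 0 0 0'; python3 plan.py 494.3 46.6 122 8.6
python3 - <<'E'
from h import *
b=get_image('scene')
cv2.imwrite('pics/s2.png',cv2.resize(b[130:250,230:350],None,fx=5,fy=5,interpolation=2))
E
```

```text
clock: 3.9
eef_pos: [496.8, 47.6, 131.7]
tool_rot: [0.034, 1.565, 0.186]
force: [1.0, 0.3, 0.2]
width: 85.3
t 3.9 tcp [496.8  47.6 131.7] jaw 8.7 tilt 0.33 w 85.3 q7 -0.31 F [1.  0.3 0.2]
delta tool [ 9.6 -0.7 -2.6] rotvec [ 0.003  0.006 -0.   ] to jaw 8.6
[ 9.6 -0.7 -2.6] [ 0.0025  0.0058 -0.0002]
```

View pics/s2.png

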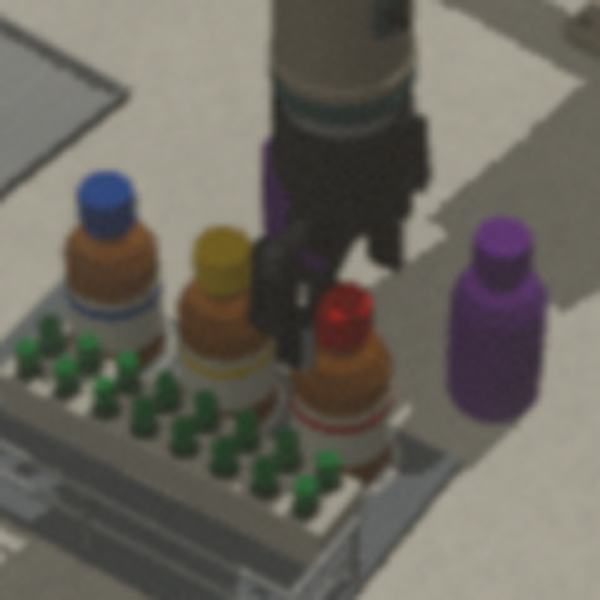

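Run:
```python
from h import *
p,M,s=tcp()
def pp(X): q=proj('scene',X); return ((q-[230,130])*5).round(0)
for dx in(8,-5):
  for dz in(-43,43,-57,57,0): print(dx,dz,pp(p+M@np.array([dx,0,dz])))
print('cap',pp([494.3,46.6,144]),pp([494.3,46.6,118]))
```

```text
8 -43 [381. 282.]
8 43 [298. 375.]
8 -57 [394. 268.]
8 57 [284. 391.]
8 0 [340. 328.]
-5 -43 [382. 266.]
-5 43 [298. 359.]
-5 -57 [395. 251.]
-5 57 [284. 375.]
-5 0 [340. 312.]
cap [342. 300.] [342. 332.]
```

```bash
python3 -m handwheel '1 5 -0.5 -1.5 0.002 0.004 0; 1 3 0 -1 0 0.002 0; 1 1 0 -0.5 0 0 0; 1 0 0 0 0 0 0; 1 0 0 0 0 0 0'; python3 plan.py 494 47 122 8.6
```

```text
clock: 4.45
eef_pos: [494.7, 46.5, 123.4]
tool_rot: [-0.016, 1.568, 0.134]
force: [-0.3, -0.8, -0.5]
width: 85.5
t 4.45 tcp [494.7  46.5 123.4] jaw 8.6 tilt 0.14 w 85.5 q7 -0.32 F [-0.3 -0.8 -0.5]
delta tool [ 1.4  0.6 -0.6] rotvec [-0.     0.002  0.   ] to jaw 8.6
[ 1.4  0.6 -0.6] [-0.0002  0.0024  0.    ]
```

Close gradually, watching force.

```bash
python3 -m handwheel '-1 0.5 0 -0.5 0 0 0; -1 0 0 0 0 0 0; -1 0 0 0 0 0 0; -1 0 0 0 0 0 0;-1 0 0 0 0 0 0; -1 0 0 0 0 0 0;-1 0 0 0 0 0 0; -1 0 0 0 0 0 0'; python3 plan.py 494 47 122 8.6
python3 - <<'E'
from h import *
b=get_image('scene');cv2.imwrite('pics/s3f.png',b)
cv2.imwrite('pics/s3.png',cv2.resize(b[130:250,230:350],None,fx=5,fy=5,interpolation=2))
E
```

```text
clock: 5.25
eef_pos: [494.2, 46.5, 123.2]
tool_rot: [-0.083, 1.568, 0.067]
force: [-0.6, 0.5, 0.9]
width: 32.4
t 5.25 tcp [494.2  46.5 123.2] jaw 8.6 tilt 0.15 w 32.4 q7 -0.32 F [-0.6  0.5  0.9]
delta tool [ 1.2  0.5 -0.1] rotvec [-0.     0.003  0.   ] to jaw 8.6
[ 1.2  0.5 -0.1] [-0.0001  0.0026  0.0002]
```

View pics/s3.png

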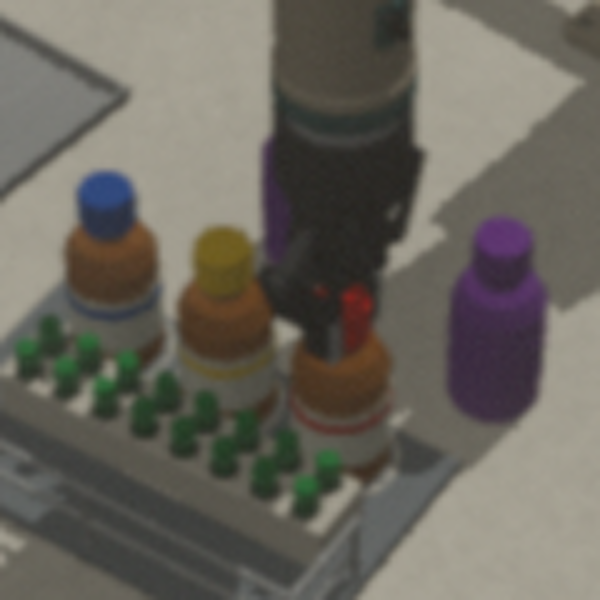

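```bash
python3 -m handwheel '-1 -5 0 0 0 0 0; -1 -15 0 0 0 0 0; -1 -25 0 0 0 0 0; -1 -30 0 0 0 0 0; -1 -30 0 0 0 0 0; -1 -25 0 0 0 0 0; -1 -15 0 0 0 0 0; -1 -5 0 0 0 0 0; -1 0 0 0 0 0 0'; python3 plan.py 416 367 270 8.6 12
python3 - <<'E'
from h import *
b=get_image('scene');cv2.imwrite('pics/s4f.png',b)
cv2.imwrite('pics/s4.png',cv2.resize(b[70:250,210:390],None,fx=3.3,fy=3.3,interpolation=2))
E
```

```text
clock: 6.2
eef_pos: [490.7, 46.0, 278.1]
tool_rot: [3.109, 1.566, -3.023]
force: [-0.6, 0.0, -2.7]
width: 32.2
t 6.2 tcp [490.7  46.  278.1] jaw 8.6 tilt 0.3 w 32.2 q7 -0.19 F [-0.6  0.  -2.7]
delta tool [  8.3 328.6 -25.6] rotvec [ 0.001 -0.005 -0.   ] to jaw 8.6
[ 0.7 27.4 -2.1] [ 0.0001 -0.0004 -0.    ]
[ 0.7 27.4 -2.1] [ 0.0001 -0.0004 -0.    ]
[ 0.7 27.4 -2.1] [ 0.0001 -0.0004 -0.    ]
[ 0.7 27.4 -2.1] [ 0.0001 -0.0004 -0.    ]
[ 0.7 27.4 -2.1] [ 0.0001 -0.0004 -0.    ]
[ 0.7 27.4 -2.1] [ 0.0001 -0.0004 -0.    ]
[ 0.7 27.4 -2.1] [ 0.0001 -0.0004 -0.    ]
[ 0.7 27.4 -2.1] [ 0.0001 -0.0004 -0.    ]
[ 0.7 27.4 -2.1] [ 0.0001 -0.0004 -0.    ]
[ 0.7 27.4 -2.1] [ 0.0001 -0.0004 -0.    ]
[ 0.7 27.4 -2.2] [ 0.0001 -0.0004 -0.    ]
[ 0.7 27.4 -2.2] [ 0.0001 -0.0004 -0.    ]
```

View pics/s4.png

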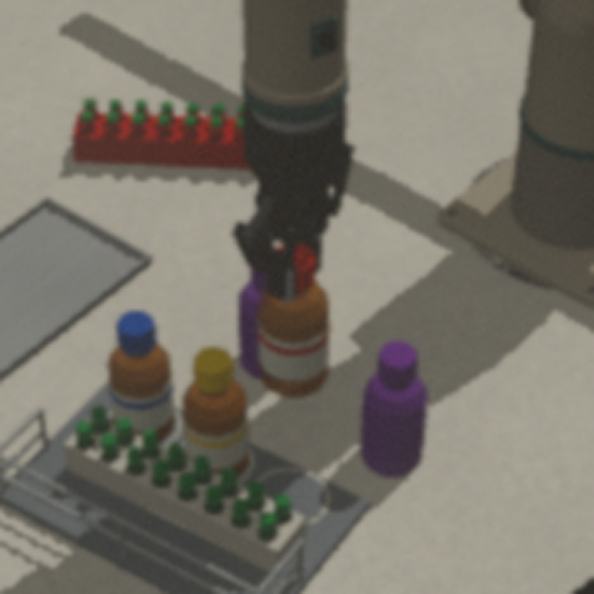

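```bash
python3 -m handwheel '-1 0 12 -1 0 0 0; -1 0 25 -2 0 0 0; -1 0 35 -3 0 -0.001 0; -1 0 40 -3 0 -0.001 0; -1 0 40 -3 0 -0.001 0; -1 0 40 -3 0 -0.001 0; -1 0 40 -3 0 0 0; -1 0 35 -3 0 0 0; -1 0 25 -2 0 0 0; -1 0 12 -1 0 0 0'; python3 plan.py 416 367 270 8.6 1;python3 -m handwheel '-1 0 3 0 0 0 0; -1 0 0 0 0 0 0'; python3 plan.py 416 367 270 8.6 1
```

```text
clock: 7.25
eef_pos: [408.9, 356.4, 265.5]
tool_rot: [-3.059, 1.546, -2.91]
force: [-0.3, 0.0, -2.5]
width: 32.3
t 7.25 tcp [408.9 356.4 265.5] jaw 8.6 tilt 1.44 w 32.3 q7 -0.84 F [-0.3  0.  -2.5]
delta tool [-4.7  9.4  8.5] rotvec [-0.001 -0.025  0.002] to jaw 8.6
[-4.7  9.4  8.5] [-0.0006 -0.025   0.0021]
clock: 7.45
eef_pos: [406.3, 360.5, 263.8]
tool_rot: [-3.019, 1.542, -2.866]
force: [-0.9, -0.5, -1.9]
width: 32.5
t 7.45 tcp [406.3 360.5 263.8] jaw 8.8 tilt 1.64 w 32.5 q7 -0.85 F [-0.9 -0.5 -1.9]
delta tool [-6.5  4.9 10.4] rotvec [ 0.003 -0.028  0.004] to jaw 8.6
[-6.5  4.9 10.4] [ 0.0034 -0.0284  0.0035]
```

Run:
```python
from meas import *
b=get_image('top');cv2.imwrite('pics/t4f.png',b);s=get_image('scene');cv2.imwrite('pics/s5f.png',s)
cv2.imwrite('pics/t4.png',np.hstack([cv2.resize(b[140:270,220:350],(400,400),interpolation=2),cv2.resize(s[100:280,290:470],(400,400),interpolation=2)]))
```

```text
(no output)
```

View pics/t4.png

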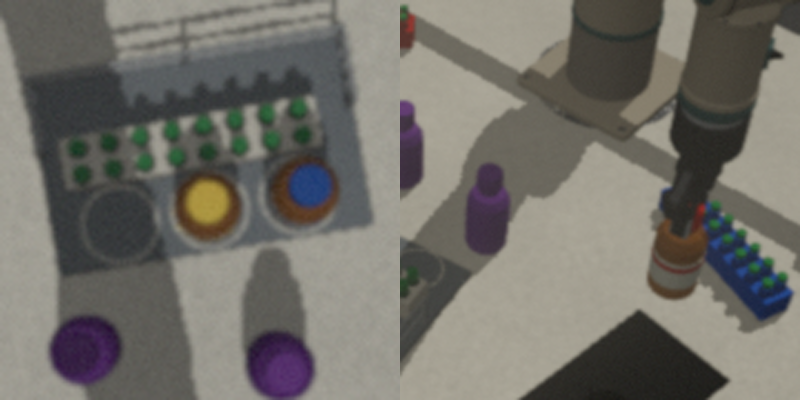

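```bash
python3 -m handwheel '-1 -3 3 5 0.002 -0.014 0.002; -1 -2 2 4 0.001 -0.01 0.001; -1 -1 0 1 0 -0.004 0; -1 0 0 0 0 0 0; -1 0 0 0 0 0 0'; python3 plan.py 416 367 125 8.6 4
python3 - <<'E'
from h import *
print(onz('top',258.7,211.8,12))
E
```

```text
clock: 8.05
eef_pos: [420.0, 361.8, 270.9]
tool_rot: [-0.609, 1.566, -0.469]
force: [0.2, -0.9, -2.3]
width: 32.2
t 8.05 tcp [420.  361.8 270.9] jaw 8.0 tilt 0.3 w 32.2 q7 -0.86 F [ 0.2 -0.9 -2.3]
delta tool [145.9   6.1  -3.9] rotvec [-0.01   0.004  0.003] to jaw 8.6
[36.5  1.5 -1. ] [-0.0024  0.0011  0.0008]
[36.5  1.5 -0.9] [-0.0024  0.0011  0.0008]
[36.5  1.5 -0.9] [-0.0024  0.0011  0.0008]
[36.5  1.4 -0.8] [-0.0024  0.0011  0.0008]
[497.4390228  45.1888212  12.       ]
```

```bash
python3 -m handwheel '-1 15 2 -1 -0.003 0.001 0.001; -1 30 2 -1 -0.002 0.001 0.001; -1 35 1 -1 -0.002 0 0; -1 30 1 0 -0.002 0 0; -1 18 0 0 0 0 0; -1 8 0 0 0 0 0; -1 2 0 0 0 0 0; -1 0 0 0 0 0 0'; python3 plan.py 416 367 117 8.6 3
```

```text
clock: 8.85
eef_pos: [419.0, 368.9, 130.6]
tool_rot: [0.304, 1.563, 0.452]
force: [-0.6, -0.3, -2.0]
width: 32.2
t 8.85 tcp [419.  368.9 130.6] jaw 8.5 tilt 0.45 w 32.2 q7 -0.96 F [-0.6 -0.3 -2. ]
delta tool [13.6 -1.5 -3.4] rotvec [-0.002  0.007 -0.002] to jaw 8.6
[ 4.5 -0.5 -1.1] [-0.0007  0.0025 -0.0008]
[ 4.5 -0.5 -1.1] [-0.0007  0.0025 -0.0008]
[ 4.5 -0.5 -1.1] [-0.0007  0.0025 -0.0008]
```

```bash
python3 -m handwheel '-1 5 0 0 0 0.003 -0.001; -1 4 0 0 0 0.003 0; -1 2 0 0 0 0.001 0; -1 1 0 0 0 0 0; -1 0 0 0 0 0 0'; python3 plan.py 416 367 115.3 8.6 1
```

```text
clock: 9.35
eef_pos: [421.0, 370.6, 120.9]
tool_rot: [0.747, 1.564, 0.894]
force: [-0.6, 0.3, -2.5]
width: 32.3
t 9.35 tcp [421.  370.6 120.9] jaw 8.4 tilt 0.41 w 32.3 q7 -0.97 F [-0.6  0.3 -2.5]
delta tool [ 5.6 -2.8 -5.5] rotvec [-0.003  0.005 -0.005] to jaw 8.6
[ 5.6 -2.8 -5.5] [-0.0029  0.0052 -0.0048]
```

```bash
python3 -m handwheel '-1 2 -1 -2 -0.002 0.003 -0.003; -1 2 -1 -1 0 0.002 -0.002; -1 1 0 0 0 0 0; -1 0 0 0 0 0 0'; python3 plan.py 419 367 115.3 8.6 1;python3 -m handwheel '-1 1 0 0 0 0 0; -1 0 0 0 0 0 0';  python3 plan.py 419 367 115.3 8.6 1
```

```text
clock: 9.75
eef_pos: [418.1, 368.0, 115.8]
tool_rot: [-1.196, 1.57, -1.046]
force: [-0.2, 0.5, -2.3]
width: 32.3
t 9.75 tcp [418.1 368.  115.8] jaw 8.6 tilt 0.02 w 32.3 q7 -0.97 F [-0.2  0.5 -2.3]
delta tool [ 0.5 -1.1  0.7] rotvec [-0.001  0.     0.   ] to jaw 8.6
[ 0.5 -1.1  0.7] [-0.0006  0.0001  0.0004]
clock: 9.95
eef_pos: [418.2, 368.5, 115.5]
tool_rot: [0.194, 1.57, 0.343]
force: [1.1, 0.7, -2.5]
width: 32.4
t 9.95 tcp [418.2 368.5 115.5] jaw 8.6 tilt 0.05 w 32.4 q7 -0.97 F [ 1.1  0.7 -2.5]
delta tool [ 0.2 -1.6  0.6] rotvec [-0.     0.001 -0.   ] to jaw 8.6
[ 0.2 -1.6  0.6] [-0.0004  0.0009 -0.0002]
```

Not yet in contact (force -2.5 is the weight); go down in small steps.

```bash
for i in 1; do python3 -m handwheel '-1 1.5 0 0 0 0 0; -1 0 0 0 0 0 0'; done; python3 -m handwheel '-1 1.5 0 0 0 0 0; -1 0 0 0 0 0 0'; python3 plan.py 419 367 115.3 8.6 1
```

```text
clock: 10.15
eef_pos: [418.3, 369.2, 115.6]
tool_rot: [0.424, 1.568, 0.574]
force: [-0.4, -0.0, -2.2]
width: 32.6
clock: 10.35
eef_pos: [418.5, 370.0, 115.4]
tool_rot: [0.526, 1.567, 0.676]
force: [0.0, 0.4, -2.5]
width: 32.4
t 10.35 tcp [418.5 370.  115.4] jaw 8.6 tilt 0.25 w 32.4 q7 -0.97 F [ 0.   0.4 -2.5]
delta tool [ 0.1 -3.1  0.1] rotvec [-0.     0.004 -0.002] to jaw 8.6
[ 0.1 -3.1  0.1] [-0.0001  0.0037 -0.0021]
```

```bash
python3 -m handwheel '-1 2 -1 0 0 0.002 -0.001; -1 2 -1 0 0 0.002 -0.001'; python3 -m handwheel '-1 2 -1 0 0 0 0; -1 2 0 0 0 0 0'; python3 plan.py 419 367 115.3 8.6 1
```

```text
clock: 10.55
eef_pos: [418.7, 370.6, 115.2]
tool_rot: [0.926, 1.567, 1.076]
force: [-5.0, -2.4, 20.2]
width: 32.4
clock: 10.75
eef_pos: [418.5, 370.8, 115.1]
tool_rot: [0.756, 1.564, 0.907]
force: [-3.7, -4.3, 19.9]
width: 32.0
t 10.75 tcp [418.5 370.8 115.1] jaw 8.6 tilt 0.36 w 32.0 q7 -0.97 F [-3.7 -4.3 19.9]
delta tool [-0.2 -3.8 -0.1] rotvec [ 0.001  0.005 -0.004] to jaw 8.6
[-0.2 -3.8 -0.1] [ 0.0007  0.0046 -0.0043]
```

```bash
python3 -m handwheel '-1 0 0 0 0 0 0; -1 0 0 0 0 0 0; 0.2 0 0 0 0 0 0; 1 0 0 0 0 0 0; 1 0 0 0 0 0 0; 1 0 0 0 0 0 0;1 0 0 0 0 0 0;1 0 0 0 0 0 0'; python3 plan.py 419 367 115.3 8.6 1
python3 - <<'E'
from h import *
s=get_image('scene');cv2.imwrite('pics/s6.png',cv2.resize(s[150:300,300:450],(600,600),interpolation=2))
E
```

```text
clock: 11.55
eef_pos: [419.1, 370.9, 114.4]
tool_rot: [0.769, 1.564, 0.919]
force: [-0.2, 0.2, -0.4]
width: 85.6
t 11.55 tcp [419.1 370.9 114.4] jaw 8.6 tilt 0.4 w 85.6 q7 -0.97 F [-0.2  0.2 -0.4]
delta tool [-0.9 -3.8 -0.7] rotvec [ 0.     0.005 -0.005] to jaw 8.6
[-0.9 -3.8 -0.7] [ 0.0003  0.005  -0.0048]
```

View pics/s6.png

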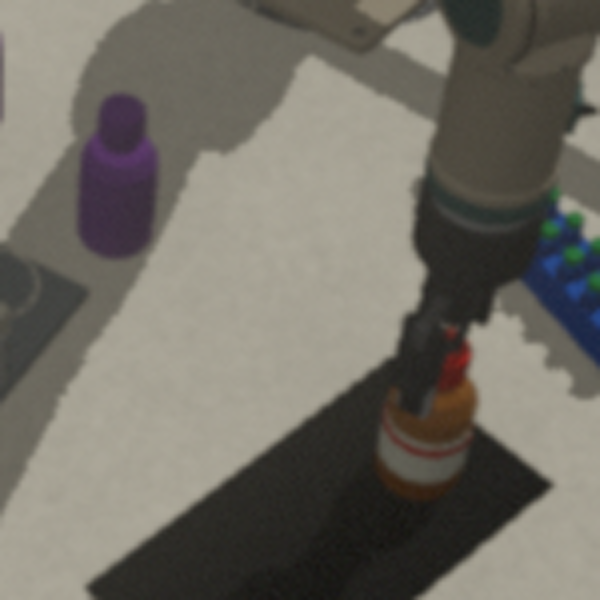

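```bash
python3 -m handwheel '1 -6 0 0 0 0 0; 1 -20 0 0 0 0.002 -0.001; 1 -30 0 0 0 0.002 -0.001; 1 -30 0 0 0 0 -0.001; 1 -25 0 0 0 0 0; 1 -10 0 0 0 0 0; 1 -2 0 0 0 0 0'; python3 plan.py 506.6 -34.5 230 8.6 10
```

```text
clock: 12.3
eef_pos: [418.1, 370.1, 242.9]
tool_rot: [2.35, 1.57, 2.501]
force: [-0.3, 0.6, -0.6]
width: 85.5
t 12.3 tcp [418.1 370.1 242.9] jaw 8.7 tilt 0.06 w 85.5 q7 -0.88 F [-0.3  0.6 -0.6]
delta tool [  12.6 -413.4   26.5] rotvec [ 0.001 -0.001 -0.001] to jaw 8.6
[  1.3 -41.3   2.7] [ 0.0001 -0.0001 -0.0001]
[  1.3 -41.3   2.7] [ 0.0001 -0.0001 -0.0001]
[  1.3 -41.3   2.7] [ 0.0001 -0.0001 -0.0001]
[  1.3 -41.3   2.7] [ 0.0001 -0.0001 -0.0001]
[  1.3 -41.3   2.7] [ 0.0001 -0.0001 -0.0001]
[  1.3 -41.3   2.7] [ 0.0001 -0.0001 -0.0001]
[  1.3 -41.3   2.7] [ 0.0001 -0.0001 -0.0001]
[  1.3 -41.3   2.7] [ 0.0001 -0.0001 -0.0001]
[  1.3 -41.3   2.7] [ 0.0001 -0.0001 -0.0001]
[  1.3 -41.3   2.7] [ 0.0001 -0.0001 -0.0001]
```

```bash
python3 -m handwheel '1 0 -15 1 0 0 0; 1 1 -35 2 0 0 0; 1 1 -45 3 0 0 0; 1 1 -45 3 0 0 0; 1 1 -45 3 0 0 0; 1 1 -45 3 0 0 0; 1 1 -45 3 0 0 0; 1 1 -45 3 0 0 0; 1 1 -30 3 0 0 0; 1 0 -12 1 0 0 0'; python3 plan.py 506.6 -34.5 215 8.6 1; python3 -m handwheel '1 0 -8 0 0 0 0; 1 0 0 0 0 0 0; 1 0 0 0 0 0 0';python3 plan.py 506.6 -34.5 215 8.6 1
```

```text
clock: 13.3
eef_pos: [490.6, -7.8, 221.6]
tool_rot: [-2.997, 1.545, -2.845]
force: [-1.0, 0.5, -0.8]
width: 85.3
t 13.3 tcp [490.6  -7.8 221.6] jaw 8.7 tilt 1.46 w 85.3 q7 -0.15 F [-1.   0.5 -0.8]
delta tool [  6.4 -28.7  12. ] rotvec [ 0.002 -0.025  0.004] to jaw 8.6
[  6.4 -28.7  12. ] [ 0.0017 -0.0252  0.0037]
clock: 13.6
eef_pos: [489.6, -16.9, 219.7]
tool_rot: [-3.067, 1.541, -2.918]
force: [0.8, 0.3, 0.7]
width: 85.2
t 13.6 tcp [489.6 -16.9 219.7] jaw 8.6 tilt 1.72 w 85.2 q7 -0.14 F [0.8 0.3 0.7]
delta tool [  4.3 -20.   14.3] rotvec [-0.    -0.03   0.002] to jaw 8.6
[  4.3 -20.   14.3] [-0.0003 -0.0299  0.0022]
```

```bash
python3 -m handwheel '1 0 -7 5 0 -0.012 0.001; 1 0 -7 5 0 -0.012 0.001; 1 0 -4 3 0 -0.005 0; 1 0 -1 1 0 0 0; 1 0 0 0 0 0 0; 1 0 0 0 0 0 0';python3 plan.py 506.6 -34.5 200 8.6 1
python3 - <<'E'
from h import *
s=get_image('scene');cv2.imwrite('pics/s7.png',cv2.resize(s[130:250,210:330],(600,600),interpolation=2))
E
```

```text
clock: 14.2
eef_pos: [507.9, -29.9, 219.8]
tool_rot: [0.464, 1.567, 0.622]
force: [-0.5, 0.5, -0.2]
width: 85.3
t 14.2 tcp [507.9 -29.9 219.8] jaw 9.1 tilt 0.19 w 85.3 q7 -0.1 F [-0.5  0.5 -0.2]
delta tool [19.8 -4.4 -2.1] rotvec [ 0.008  0.003 -0.002] to jaw 8.6
[19.8 -4.4 -2.1] [ 0.0081  0.003  -0.0015]
```

```bash
python3 -m handwheel '1 15 -2 -1 0.004 0.002 -0.001; 1 20 -1 -1 0.003 0.001 0; 1 20 -1 0 0 0.001 0; 1 18 0 0 0 0.001 0; 1 10 0 0 0 0.001 0; 1 4 0 0 0 0 0; 1 0 0 0 0 0 0; 1 0 0 0 0 0 0';python3 plan.py 506.6 -34.5 123.2 8.6 1
python3 - <<'E'
from h import *
s=get_image('scene');cv2.imwrite('pics/s7.png',cv2.resize(s[130:250,210:330],(600,600),interpolation=2))
p,M,_=tcp()
def pp(X): q=proj('scene',X); return ((q-[210,130])*5).round(0)
for dz in(-43,43,0): print(dz,pp(p+M@np.array([-5,0,dz])))
print('cap',pp([506.6,-34.5,144]))
E
```

```text
clock: 15.05
eef_pos: [508.4, -32.9, 131.7]
tool_rot: [0.085, 1.57, 0.238]
force: [0.6, 0.1, 0.0]
width: 85.8
t 15.05 tcp [508.4 -32.9 131.7] jaw 8.7 tilt 0.07 w 85.8 q7 -0.18 F [0.6 0.1 0. ]
delta tool [ 8.5 -1.3 -2. ] rotvec [ 0.003  0.001 -0.   ] to jaw 8.6
[ 8.5 -1.3 -2. ] [ 0.0026  0.0013 -0.0001]
-43 [363. 210.]
43 [278. 300.]
0 [321. 255.]
cap [321. 243.]
```

View pics/s7.png

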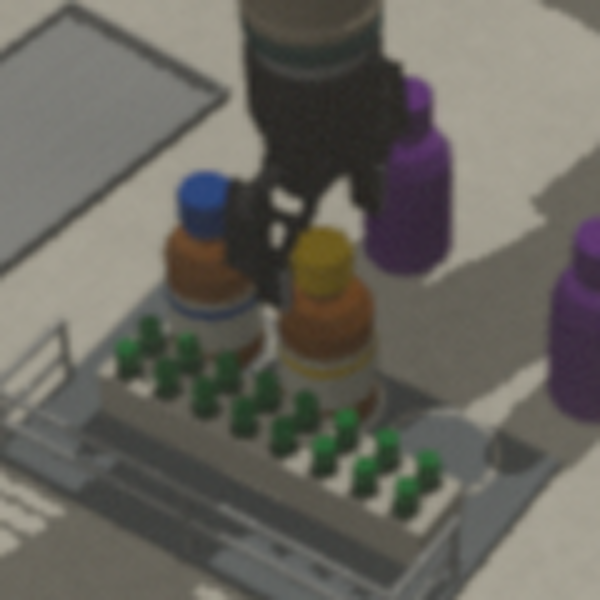

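```bash
python3 -m handwheel '1 5 -1 -1.5 0.002 0.002 0; 1 3 0 -1 0 0.001 0; 1 1 0 -0.5 0 0 0; 1 0 0 0 0 0 0; 1 0 0 0 0 0 0'; python3 plan.py 506.6 -34.5 123.2 8.6 1
```

```text
clock: 15.6
eef_pos: [506.4, -34.7, 123.7]
tool_rot: [-0.481, 1.569, -0.331]
force: [-0.1, 0.4, -0.1]
width: 85.4
t 15.6 tcp [506.4 -34.7 123.7] jaw 8.6 tilt 0.09 w 85.4 q7 -0.19 F [-0.1  0.4 -0.1]
delta tool [0.5 0.1 0.2] rotvec [-0.     0.001  0.001] to jaw 8.6
[0.5 0.1 0.2] [-0.0001  0.0014  0.0008]
```

```bash
python3 -m handwheel '-1 0 0 0 0 0 0; -1 0 0 0 0 0 0; -1 0 0 0 0 0 0; -1 0 0 0 0 0 0;-1 0 0 0 0 0 0; -1 0 0 0 0 0 0;-1 0 0 0 0 0 0; -1 0 0 0 0 0 0'; python3 plan.py 506.6 -34.5 123.2 8.6 1; python3 -m handwheel '-1 -5 0 0 0 0 0; -1 -15 0 0 0 0 0; -1 -25 0 0 0 0 0; -1 -30 0 0 0 0 0; -1 -30 0 0 0 0 0; -1 -25 0 0 0 0 0; -1 -15 0 0 0 0 0; -1 -5 0 0 0 0 0; -1 0 0 0 0 0 0'; python3 plan.py 506 358 270 8.6 11
```

```text
clock: 16.4
eef_pos: [506.7, -34.6, 124.2]
tool_rot: [-0.46, 1.569, -0.309]
force: [-0.5, -0.7, 0.6]
width: 32.8
t 16.4 tcp [506.7 -34.6 124.2] jaw 8.6 tilt 0.13 w 32.8 q7 -0.19 F [-0.5 -0.7  0.6]
delta tool [ 1.   0.1 -0. ] rotvec [0.    0.002 0.001] to jaw 8.6
[ 1.   0.1 -0. ] [0.    0.002 0.001]
clock: 17.3
eef_pos: [503.3, -34.5, 279.0]
tool_rot: [3.02, 1.565, -3.112]
force: [1.2, 0.5, -2.0]
width: 32.2
t 17.3 tcp [503.3 -34.5 279. ] jaw 8.7 tilt 0.33 w 32.2 q7 -0.05 F [ 1.2  0.5 -2. ]
delta tool [  8.9 387.6  61.8] rotvec [ 0.001 -0.006 -0.001] to jaw 8.6
[ 0.8 35.2  5.6] [ 0.0001 -0.0005 -0.0001]
[ 0.8 35.2  5.6] [ 0.0001 -0.0005 -0.0001]
[ 0.8 35.2  5.6] [ 0.0001 -0.0005 -0.0001]
[ 0.8 35.2  5.6] [ 0.0001 -0.0005 -0.0001]
[ 0.8 35.2  5.6] [ 0.0001 -0.0005 -0.0001]
[ 0.8 35.2  5.6] [ 0.0001 -0.0005 -0.0001]
[ 0.8 35.2  5.6] [ 0.0001 -0.0005 -0.0001]
[ 0.8 35.2  5.6] [ 0.0001 -0.0005 -0.0001]
[ 0.8 35.2  5.6] [ 0.0001 -0.0005 -0.0001]
[ 0.8 35.2  5.6] [ 0.0001 -0.0005 -0.0001]
[ 0.8 35.2  5.6] [ 0.0001 -0.0005 -0.0001]
```

```bash
python3 -m handwheel '-1 0 12 2 0 0 0; -1 0 28 5 0 -0.002 0; -1 0 40 7 0 -0.003 0; -1 0 45 8 0 -0.003 0; -1 0 45 8 0 -0.003 0; -1 0 45 8 0 -0.003 0; -1 0 45 8 0 -0.003 0; -1 0 45 7 0 -0.003 0; -1 0 30 5 0 -0.002 0; -1 0 14 2 0 0 0'; python3 -m handwheel '-1 0 3 0 0 0 0; -1 0 0 0 0 0 0'; python3 plan.py 508 357 260 8.6 1
```

```text
clock: 18.3
eef_pos: [501.5, 336.1, 264.6]
tool_rot: [3.048, 1.564, -3.088]
force: [-0.3, -0.5, -1.4]
width: 32.3
clock: 18.5
eef_pos: [497.3, 343.2, 261.6]
tool_rot: [3.05, 1.558, -3.079]
force: [-0.3, 1.2, -2.2]
width: 32.7
t 18.5 tcp [497.3 343.2 261.6] jaw 8.8 tilt 0.73 w 32.7 q7 -0.74 F [-0.3  1.2 -2.2]
delta tool [ 1.4 12.  12.7] rotvec [ 0.004 -0.013 -0.001] to jaw 8.6
[ 1.4 12.  12.7] [ 0.0042 -0.0127 -0.0011]
```

```bash
python3 -m handwheel '-1 0 5 5 0.002 -0.006 0; -1 0 4 4 0.001 -0.004 0; -1 0 2 2 0 -0.002 0; -1 0 0 0 0 0 0; -1 0 0 0 0 0 0; -1 15 0 0 0 0 0; -1 30 0 0 0 0.001 0; -1 35 0 0 0 0.001 0; -1 25 0 0 0 0 0; -1 14 0 0 0 0 0'; python3 -m handwheel '-1 4 0 0 0 0 0; -1 0 0 0 0 0 0; -1 0 0 0 0 0 0'; python3 plan.py 508 357 118 8.6 1
```

```text
clock: 19.5
eef_pos: [512.7, 351.0, 142.3]
tool_rot: [0.074, 1.565, 0.214]
force: [0.0, -0.0, -2.5]
width: 32.2
clock: 19.8
eef_pos: [512.9, 350.3, 137.8]
tool_rot: [-0.099, 1.566, 0.04]
force: [0.4, 0.3, -2.2]
width: 32.4
t 19.8 tcp [512.9 350.3 137.8] jaw 8.0 tilt 0.29 w 32.4 q7 -0.83 F [ 0.4  0.3 -2.2]
delta tool [19.7  7.3 -4. ] rotvec [-0.011  0.005  0.001] to jaw 8.6
[19.7  7.3 -4. ] [-0.0106  0.0051  0.0005]
```

```bash
python3 -m handwheel '-1 6 3 -2 -0.006 0.003 0; -1 6 3 -1 -0.004 0.002 0; -1 4 1 -1 0 0.001 0; -1 2 0 0 0 0 0; -1 0 0 0 0 0 0'; python3 plan.py 508 357 116 8.6 1
```

```text
clock: 20.3
eef_pos: [509.1, 359.1, 121.6]
tool_rot: [0.6, 1.566, 0.751]
force: [-0.6, -0.5, -1.8]
width: 32.2
t 20.3 tcp [509.1 359.1 121.6] jaw 8.6 tilt 0.26 w 32.2 q7 -0.84 F [-0.6 -0.5 -1.8]
delta tool [ 5.6 -1.9 -1.4] rotvec [ 0.001  0.004 -0.003] to jaw 8.6
[ 5.6 -1.9 -1.4] [ 0.0005  0.0038 -0.0026]
```

```bash
python3 -m handwheel '-1 2 -1 -1 0 0.002 -0.001; -1 2 0 0 0 0.001 -0.001; -1 2 0 0 0 0 0'; python3 plan.py 508 357 116 8.6 1;python3 -m handwheel '-1 2 0 0 0 0 0;-1 2 0 0 0 0 0'; python3 plan.py 508 357 116 8.6 1
```

```text
clock: 20.6
eef_pos: [508.5, 358.3, 116.1]
tool_rot: [0.63, 1.569, 0.78]
force: [-3.6, -1.5, 16.5]
width: 32.2
t 20.6 tcp [508.5 358.3 116.1] jaw 8.6 tilt 0.11 w 32.2 q7 -0.84 F [-3.6 -1.5 16.5]
delta tool [ 0.1 -1.2 -0.6] rotvec [ 0.     0.002 -0.001] to jaw 8.6
[ 0.1 -1.2 -0.6] [ 0.0003  0.0015 -0.0011]
clock: 20.8
eef_pos: [508.5, 358.7, 116.2]
tool_rot: [0.188, 1.568, 0.338]
force: [-2.9, -3.1, 13.3]
width: 32.7
t 20.8 tcp [508.5 358.7 116.2] jaw 8.6 tilt 0.17 w 32.7 q7 -0.84 F [-2.9 -3.1 13.3]
delta tool [ 0.2 -1.6 -0.7] rotvec [-0.     0.003 -0.001] to jaw 8.6
[ 0.2 -1.6 -0.7] [-0.0001  0.0029 -0.0006]
```

Contact at 116.2 as predicted. Release, rise, and go for blue.

```bash
python3 -m handwheel '-1 0 0 0 0 0 0; -1 0 0 0 0 0 0; 0.2 0 0 0 0 0 0; 1 0 0 0 0 0 0; 1 0 0 0 0 0 0; 1 0 0 0 0 0 0;1 0 0 0 0 0 0'; python3 plan.py 508 357 116 8.6 1|head -1;  python3 -m handwheel '1 -6 0 0 0 0 0; 1 -20 0 0 0 0.001 -0.001; 1 -30 0 0 0 0.001 0; 1 -30 0 0 0 0 0; 1 -25 0 0 0 0 0; 1 -10 0 0 0 0 0; 1 -2 0 0 0 0 0'; python3 plan.py 519 -115.6 230 8.6 12|head -3
python3 - <<'E'
from h import *
s=get_image('scene');t=get_image('top');cv2.imwrite('pics/t8f.png',t)
cv2.imwrite('pics/s8.png',np.hstack([cv2.resize(s[180:340,290:450],(400,400),interpolation=2),cv2.resize(t[140:270,220:350],(400,400),interpolation=2)]))
E
```

```text
clock: 21.5
eef_pos: [509.6, 359.3, 117.0]
tool_rot: [0.334, 1.565, 0.484]
force: [-0.1, -0.5, -0.1]
width: 85.2
t 21.5 tcp [509.6 359.3 117. ] jaw 8.6 tilt 0.33 w 85.2 q7 -0.84 F [-0.1 -0.5 -0.1]
clock: 22.2
eef_pos: [508.4, 358.8, 245.1]
tool_rot: [0.099, 1.57, 0.249]
force: [0.1, -0.2, -0.3]
width: 85.1
t 22.2 tcp [508.4 358.8 245.1] jaw 8.6 tilt 0.07 w 85.1 q7 -0.77 F [ 0.1 -0.2 -0.3]
delta tool [  15.  -470.7  -60.5] rotvec [ 0.     0.001 -0.   ] to jaw 8.6
[  1.2 -39.2  -5. ] [ 0.      0.0001 -0.    ]
```

View pics/s8.png

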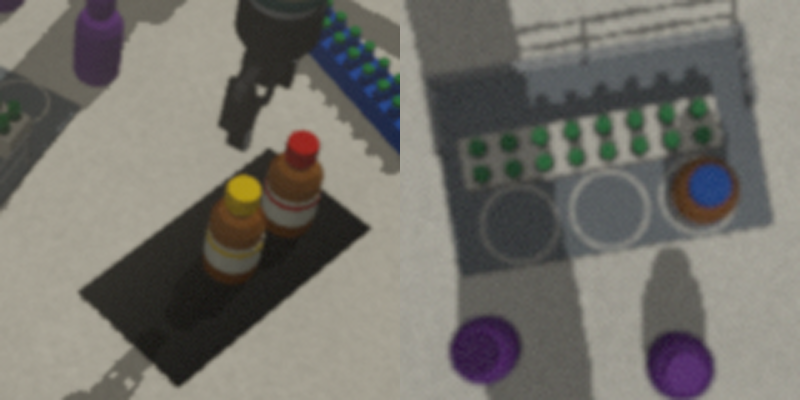

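```bash
python3 -c "
from h import *
print(onz('top',220+209*.325,140+210*.325,12),onz('top',220+119*.325,140+221*.325,12))"
python3 -m handwheel '1 0 -15 -2 0 0 0; 1 1 -35 -4 0 -0.002 0; 1 1 -48 -5 0 -0.003 0; 1 1 -48 -5 0 -0.003 0; 1 1 -48 -5 0 -0.003 0; 1 1 -48 -5 0 -0.003 0; 1 1 -48 -5 0 -0.003 0; 1 1 -48 -5 0 -0.003 0; 1 1 -48 -5 0 -0.003 0; 1 1 -40 -4 0 -0.002 0'; python3 plan.py 519 -115.6 220 8.6 1
```

```text
[506.02052997 -36.41274257  12.        ] [497.37039684  45.25941476  12.        ]
clock: 23.3
eef_pos: [516.6, -82.7, 221.5]
tool_rot: [-1.902, 1.568, -1.744]
force: [0.8, 0.2, -0.3]
width: 85.4
t 23.3 tcp [516.6 -82.7 221.5] jaw 9.1 tilt 0.16 w 85.4 q7 -0.03 F [ 0.8  0.2 -0.3]
delta tool [  1.5 -32.8  -2.8] rotvec [ 0.008 -0.001  0.003] to jaw 8.6
[  1.5 -32.8  -2.8] [ 0.0081 -0.0009  0.0026]
```

```bash
python3 -m handwheel '1 0 -10 0 0.002 0 0; 1 0 -6 0 0 0 0; 1 0 -3 0 0 0 0; 1 0 0 0 0 0 0; 1 0 0 0 0 0 0; 1 0 0 0 0 0 0'; python3 plan.py 519 -115.6 220 8.6 1
```

```text
clock: 23.9
eef_pos: [514.1, -108.1, 217.3]
tool_rot: [-2.982, 1.56, -2.833]
force: [-0.1, -0.2, -0.3]
width: 85.3
t 23.9 tcp [ 514.1 -108.1  217.3] jaw 8.5 tilt 0.64 w 85.3 q7 0.01 F [-0.1 -0.2 -0.3]
delta tool [-2.7 -8.2  3.7] rotvec [-0.002 -0.011  0.002] to jaw 8.6
[-2.7 -8.2  3.7] [-0.0019 -0.011   0.0018]
```

```bash
python3 -m handwheel '1 0 -4 2 0 -0.006 0.001; 1 5 -3 1 0 -0.003 0; 1 15 -1 0 0 -0.001 0; 1 20 0 0 0 0 0; 1 20 0 0 0 0 0; 1 14 0 0 0 0 0; 1 7 0 0 0 0 0; 1 2 0 0 0 0 0; 1 0 0 0 0 0 0;1 0 0 0 0 0 0'; python3 plan.py 519 -115.6 124 8.6 1
python3 - <<'E'
from h import *
s=get_image('scene');cv2.imwrite('pics/s9.png',cv2.resize(s[130:250,190:310],(600,600),interpolation=2))
p,M,_=tcp()
def pp(X): q=proj('scene',X); return ((q-[190,130])*5).round(0)
for dz in(-43,43,0): print(dz,pp(p+M@np.array([-5,0,dz])))
print('cap',pp([519,-115.6,144]))
E
```

```text
clock: 24.9
eef_pos: [521.6, -113.6, 131.7]
tool_rot: [-0.229, 1.565, -0.075]
force: [0.2, -0.4, 0.6]
width: 85.1
t 24.9 tcp [ 521.6 -113.6  131.7] jaw 8.8 tilt 0.32 w 85.1 q7 -0.05 F [ 0.2 -0.4  0.6]
delta tool [ 7.7 -1.5 -2.9] rotvec [0.004 0.006 0.001] to jaw 8.6
[ 7.7 -1.5 -2.9] [0.004  0.0055 0.0013]
-43 [348. 159.]
43 [260. 245.]
0 [305. 201.]
cap [305. 188.]
```

View pics/s9.png

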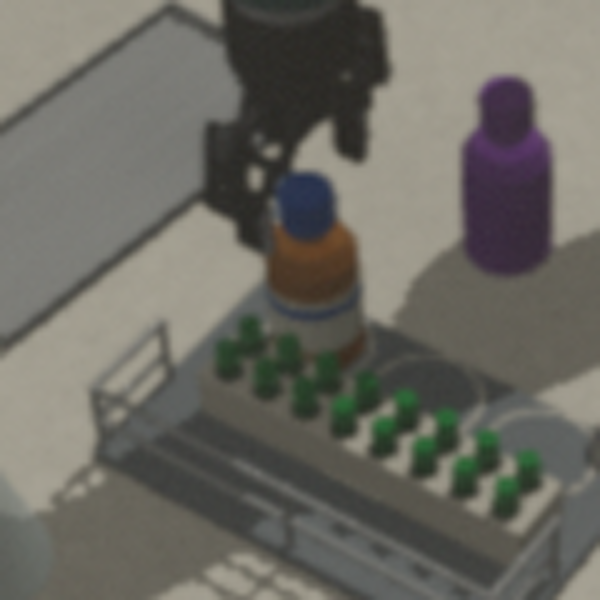

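```bash
python3 -m handwheel '1 5 -1 -2 0.003 0.003 0.001; 1 3 0 -1 0 0.002 0; 1 1 0 -0.5 0 0 0; 1 0 0 0 0 0 0; 1 0 0 0 0 0 0'; python3 plan.py 519 -115.6 124 8.6 1
```

```text
clock: 25.45
eef_pos: [519.0, -115.7, 123.5]
tool_rot: [-0.453, 1.567, -0.303]
force: [0.1, 1.0, -0.6]
width: 85.6
t 25.45 tcp [ 519.  -115.7  123.5] jaw 8.6 tilt 0.19 w 85.6 q7 -0.06 F [ 0.1  1.  -0.6]
delta tool [-0.5  0.1  0. ] rotvec [0.    0.003 0.001] to jaw 8.6
[-0.5  0.1  0. ] [0.0002 0.003  0.0014]
```

```bash
python3 -m handwheel '-1 0 0 0 0 0 0; -1 0 0 0 0 0 0; -1 0 0 0 0 0 0; -1 0 0 0 0 0 0;-1 0 0 0 0 0 0; -1 0 0 0 0 0 0;-1 0 0 0 0 0 0; -1 0 0 0 0 0 0'; python3 plan.py 519 -115.6 123.2 8.6 1|head -1; python3 -m handwheel '-1 -5 0 0 0 0 0; -1 -15 0 0 0 0 0; -1 -25 0 0 0 0 0; -1 -30 0 0 0 0 0; -1 -30 0 0 0 0 0; -1 -25 0 0 0 0 0; -1 -15 0 0 0 0 0; -1 -5 0 0 0 0 0; -1 0 0 0 0 0 0'; python3 plan.py 594 346 270 8.6 13 | head -3
```

```text
clock: 26.25
eef_pos: [518.9, -115.7, 123.9]
tool_rot: [-0.555, 1.568, -0.405]
force: [-1.3, -0.7, 0.9]
width: 32.6
t 26.25 tcp [ 518.9 -115.7  123.9] jaw 8.6 tilt 0.19 w 32.6 q7 -0.06 F [-1.3 -0.7  0.9]
clock: 27.15
eef_pos: [515.1, -115.0, 277.8]
tool_rot: [2.857, 1.565, 3.009]
force: [-0.9, -0.0, -3.1]
width: 32.2
t 27.15 tcp [ 515.1 -115.   277.8] jaw 8.7 tilt 0.34 w 32.2 q7 0.08 F [-0.9 -0.  -3.1]
delta tool [  7.7 443.8 147.6] rotvec [ 0.001 -0.006 -0.002] to jaw 8.6
[ 0.6 34.1 11.4] [ 0.0001 -0.0004 -0.0001]
```

```bash
python3 -m handwheel '-1 0 12 4 0 0 0; -1 0 28 10 0 -0.002 0; -1 0 40 14 0 -0.003 0; -1 0 45 16 0 -0.003 0; -1 0 45 16 0 -0.003 0; -1 0 45 16 0 -0.003 0; -1 0 45 16 0 -0.003 0; -1 0 45 16 0 -0.003 0; -1 0 45 16 0 -0.003 0; -1 0 35 12 0 -0.002 0'; python3 -m handwheel '-1 0 20 8 0 -0.001 0; -1 0 8 3 0 0 0; -1 0 0 0 0 0 0; -1 0 0 0 0 0 0; -1 0 0 0 0 0 0'; python3 plan.py 597 346 260 8.6 1
```

```text
clock: 28.15
eef_pos: [586.9, 299.0, 262.5]
tool_rot: [2.981, 1.565, 3.123]
force: [-0.0, 0.2, -3.1]
width: 32.6
clock: 28.65
eef_pos: [586.9, 337.6, 255.1]
tool_rot: [3.037, 1.554, -3.094]
force: [-0.1, -0.4, -2.7]
width: 32.1
t 28.65 tcp [586.9 337.6 255.1] jaw 8.8 tilt 0.96 w 32.1 q7 -0.65 F [-0.1 -0.4 -2.7]
delta tool [-5.   6.8 11.2] rotvec [ 0.003 -0.017 -0.002] to jaw 8.6
[-5.   6.8 11.2] [ 0.003  -0.0166 -0.0017]
```

```bash
python3 -m handwheel '-1 0 3 4 0.002 -0.008 0; -1 0 3 4 0.001 -0.005 0; -1 0 1 2 0 -0.002 0; -1 0 0 0 0 0 0; -1 0 0 0 0 0 0; -1 15 0 0 0 0 0; -1 30 0 0 0 0.001 0; -1 35 0 0 0 0.001 0; -1 25 0 0 0 0 0; -1 10 0 0 0 0 0'; python3 -m handwheel '-1 4 0 0 0 0 0; -1 0 0 0 0 0 0; -1 0 0 0 0 0 0'; python3 plan.py 597 346 118 8.6 1
```

```text
clock: 29.65
eef_pos: [599.4, 341.7, 136.5]
tool_rot: [0.265, 1.568, 0.408]
force: [-0.6, -0.2, -3.3]
width: 32.5
clock: 29.95
eef_pos: [598.7, 341.4, 130.8]
tool_rot: [0.073, 1.57, 0.215]
force: [-0.2, 0.6, -2.5]
width: 32.9
t 29.95 tcp [598.7 341.4 130.8] jaw 8.2 tilt 0.03 w 32.9 q7 -0.72 F [-0.2  0.6 -2.5]
delta tool [12.8  4.8 -1.1] rotvec [-0.007  0.    -0.   ] to jaw 8.6
[12.8  4.8 -1.1] [-0.0074  0.0004 -0.    ]
```

```bash
python3 -m handwheel '-1 4 2 -1 -0.004 0 0; -1 4 1 0 -0.003 0 0; -1 2 0 0 0 0 0; -1 1 0 0 0 0 0; -1 0 0 0 0 0 0'; python3 plan.py 597 346 116 8.6 1; python3 -m handwheel '-1 2 0 0 0 0 0; -1 2 0 0 0 0 0; -1 1 0 0 0 0 0';python3 plan.py 597 346 116 8.6 1
```

```text
clock: 30.45
eef_pos: [599.1, 346.2, 122.8]
tool_rot: [0.413, 1.564, 0.564]
force: [0.1, -0.3, -3.6]
width: 32.5
t 30.45 tcp [599.1 346.2 122.8] jaw 8.6 tilt 0.42 w 32.5 q7 -0.72 F [ 0.1 -0.3 -3.6]
delta tool [ 6.8  0.1 -2.1] rotvec [ 0.     0.007 -0.003] to jaw 8.6
[ 6.8  0.1 -2.1] [ 0.0002  0.0067 -0.0029]
clock: 30.75
eef_pos: [599.4, 346.2, 117.8]
tool_rot: [0.397, 1.563, 0.547]
force: [-0.5, 0.2, -2.4]
width: 32.5
t 30.75 tcp [599.4 346.2 117.8] jaw 8.6 tilt 0.45 w 32.5 q7 -0.73 F [-0.5  0.2 -2.4]
delta tool [ 1.8  0.2 -2.4] rotvec [ 0.     0.007 -0.003] to jaw 8.6
[ 1.8  0.2 -2.4] [ 0.      0.0073 -0.0031]
```

```bash
python3 -m handwheel '-1 2 0 -1 0 0.004 -0.002; -1 2 0 0 0 0.002 -0.001; -1 2 0 0 0 0 0';python3 plan.py 597 346 116 8.6 1
```

```text
clock: 31.05
eef_pos: [598.8, 347.0, 116.0]
tool_rot: [0.161, 1.568, 0.311]
force: [-2.9, -2.9, 10.2]
width: 32.3
t 31.05 tcp [598.8 347.  116. ] jaw 8.6 tilt 0.17 w 32.3 q7 -0.73 F [-2.9 -2.9 10.2]
delta tool [-0.1 -0.7 -1.9] rotvec [-0.     0.003 -0.   ] to jaw 8.6
[-0.1 -0.7 -1.9] [-0.0004  0.0029 -0.0005]
```

```bash
python3 -m handwheel '-1 0 0 0 0 0 0; -1 0 0 0 0 0 0; 0.2 0 0 0 0 0 0; 1 0 0 0 0 0 0; 1 0 0 0 0 0 0; 1 0 0 0 0 0 0;1 0 0 0 0 0 0'; python3 plan.py 597 357 116 8.6 1|head -1;  python3 -m handwheel '1 -6 0 0 0 0 0; 1 -20 0 0 0 0.001 0; 1 -30 0 0 0 0.001 0; 1 -30 0 0 0 0 0; 1 -20 0 0 0 0 0; 1 -8 0 0 0 0 0; 1 0 0 0 0 0 0'
python3 - <<'E'
from h import *
s=get_image('scene');t=get_image('top');cv2.imwrite('pics/t10f.png',t);cv2.imwrite('pics/s10f.png',s)
cv2.imwrite('pics/s10.png',np.hstack([cv2.resize(s[180:340,290:450],(400,400),interpolation=2),cv2.resize(t[140:270,220:350],(400,400),interpolation=2)]))
E
```

```text
clock: 31.75
eef_pos: [599.8, 348.0, 117.0]
tool_rot: [0.351, 1.565, 0.501]
force: [-0.0, 0.4, 0.1]
width: 85.7
t 31.75 tcp [599.8 348.  117. ] jaw 8.6 tilt 0.33 w 85.7 q7 -0.73 F [-0.   0.4  0.1]
clock: 32.45
eef_pos: [598.9, 347.6, 236.3]
tool_rot: [0.702, 1.568, 0.852]
force: [-0.0, 0.5, -0.8]
width: 85.3
```

View pics/s10.png

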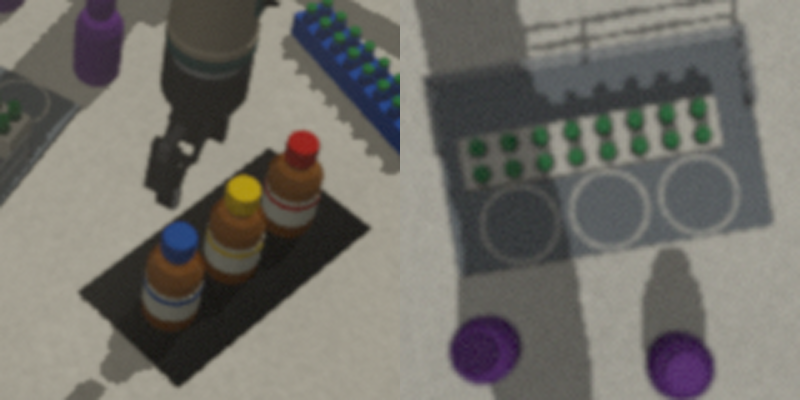

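```bash
python3 - <<'E'
from meas import *
t=cv2.imread('pics/t10f.png')
for q in((119,222),(209,210),(299,194)): print(onz('top',220+q[0]*.325,140+q[1]*.325,12).round(1))
b=blobs('top',t,(60,80,20),(90,255,255),(235,160,335,205))
V=np.array([onz('top',*x[0],66)[:2] for x in b]); m=V.mean(0); u=np.linalg.svd(V-m)[2][0]
print(len(V),m,np.degrees(np.arctan2(u[1],u[0])))
# block's top face mask: whitish
g=cv2.cvtColor(t,cv2.COLOR_BGR2HSV)
cv2.imwrite('pics/rk.png',cv2.resize(t[160:210,230:335],None,fx=7,fy=7,interpolation=2))
E
python3 plan.py 565 -20 200 9.0 12
```

```text
[496.5  45.3  12. ]
[506.  -36.4  12. ]
[ 519.2 -118.1   12. ]
16 [564.12660231 -19.37554161] 99.41704955855596
t 32.55 tcp [598.2 347.  234.5] jaw 8.6 tilt 0.04 w 85.5 q7 -0.67 F [ 0.1 -0.1 -0.1]
delta tool [  34.3 -357.9  -87.7] rotvec [-0.007 -0.    -0.001] to jaw 9.0
[  2.9 -29.8  -7.3] [-0.0006 -0.     -0.    ]
[  2.9 -29.8  -7.3] [-0.0006 -0.     -0.    ]
[  2.9 -29.8  -7.3] [-0.0006 -0.     -0.    ]
[  2.9 -29.8  -7.4] [-0.0006 -0.     -0.    ]
[  2.9 -29.8  -7.4] [-0.0006 -0.     -0.    ]
[  2.9 -29.8  -7.4] [-0.0006 -0.     -0.    ]
[  2.9 -29.8  -7.4] [-0.0006 -0.     -0.    ]
[  2.9 -29.8  -7.4] [-0.0006 -0.     -0.    ]
[  2.9 -29.8  -7.4] [-0.0006 -0.     -0.    ]
[  2.9 -29.8  -7.5] [-0.0006 -0.     -0.    ]
[  2.9 -29.8  -7.5] [-0.0006 -0.     -0.    ]
[  2.9 -29.8  -7.5] [-0.0006 -0.     -0.    ]
```

View pics/rk.png

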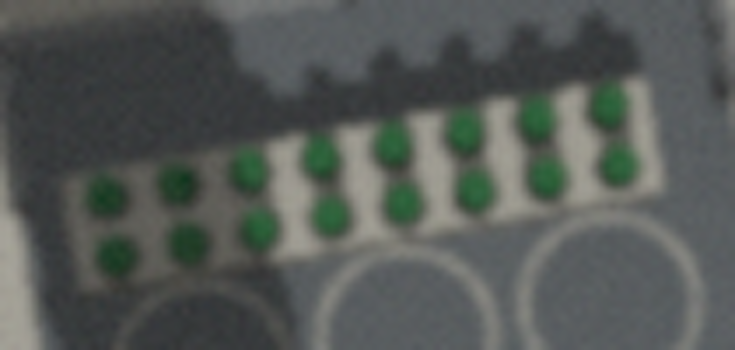

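Run:
```python
from h import *
P=[onz('top',230+a/7,160+b/7,48)[:2] for a,b in((64,182),(645,78),(665,190),(83,290))]
for p in P: print(p.round(1))
print(np.mean(P,0)); 
for a,b in((1,0),(2,3),(2,1),(3,0)): d=P[b]-P[a]; print(np.degrees(np.arctan2(d[1],d[0])),np.linalg.norm(d))
```

```text
[566.4  94.8]
[ 603.  -130.5]
[ 559.4 -137.3]
[524.4  87.9]
[563.33028608 -21.23716736]
99.23161340376906 228.2744559648733
98.83086170255058 227.88855585570616
8.845344283658704 44.157264453049486
9.357860477450973 42.562425228269255
```

```bash
python3 -m handwheel '1 0 -12 -3 0 0 0; 1 1 -28 -7 0 -0.002 0; 1 1 -42 -10 -0.001 -0.003 0; 1 1 -45 -11 -0.001 -0.003 0; 1 1 -45 -11 -0.001 -0.003 0; 1 1 -45 -11 -0.001 -0.003 0; 1 1 -42 -10 -0.001 -0.003 0; 1 1 -35 -8 -0.001 -0.002 0; 1 0 -20 -4 0 0 0; 1 0 -8 -2 0 0 0'; python3 -m handwheel '1 0 0 0 0 0 0; 1 0 0 0 0 0 0;1 0 0 0 0 0 0'; python3 plan.py 563.8 -20.3 200 9.1 1
```

```text
clock: 33.55
eef_pos: [558.8, -5.1, 212.5]
tool_rot: [-2.642, 1.562, -2.486]
force: [0.2, 0.5, 0.3]
width: 85.3
clock: 33.85
eef_pos: [557.4, -4.8, 211.1]
tool_rot: [-2.888, 1.56, -2.734]
force: [0.0, -0.5, -0.5]
width: 85.1
t 33.85 tcp [557.4  -4.8 211.1] jaw 8.9 tilt 0.62 w 85.1 q7 -0.21 F [ 0.  -0.5 -0.5]
delta tool [ 11.1 -16.3   4. ] rotvec [-0.004 -0.01   0.003] to jaw 9.1
[ 11.1 -16.3   4. ] [-0.0041 -0.0105  0.0027]
```

```bash
python3 -m handwheel '1 0 -6 2 -0.002 -0.005 0.001; 1 2 -5 1 -0.002 -0.004 0.001; 1 12 -3 0 0 0 0; 1 20 -1 0 0 0 0; 1 25 0 0 0 0 0; 1 20 0 0 0 0 0; 1 10 0 0 0 0 0; 1 4 0 0 0 0 0; 1 0 0 0 0 0 0;1 0 0 0 0 0 0'; python3 plan.py 563.8 -20.3 27 9.1 1
```

```text
clock: 34.85
eef_pos: [564.5, -15.5, 112.3]
tool_rot: [0.777, 1.568, 0.944]
force: [0.1, -0.1, 0.8]
width: 85.3
t 34.85 tcp [564.5 -15.5 112.3] jaw 9.6 tilt 0.14 w 85.3 q7 -0.25 F [ 0.1 -0.1  0.8]
delta tool [85.3 -4.7 -1.6] rotvec [ 0.008  0.002 -0.002] to jaw 9.1
[85.3 -4.7 -1.6] [ 0.008   0.0017 -0.0017]
```

```bash
python3 -m handwheel '1 0 -3 -1 0.004 0.001 -0.001; 1 4 -1 -0.5 0.003 0.001 -0.001; 1 8 -0.5 0 0 0 0; 1 10 0 0 0 0 0; 1 10 0 0 0 0 0; 1 5 0 0 0 0 0; 1 0 0 0 0 0 0;1 0 0 0 0 0 0'; python3 plan.py 563.8 -20.3 27 9.1 1
python3 - <<'E'
from h import *
s=get_image('scene');cv2.imwrite('pics/s11.png',cv2.resize(s[140:260,200:320],(600,600),interpolation=2))
p,M,_=tcp()
def pp(X): q=proj('scene',X); return ((q-[200,140])*5).round(0)
for dz in(-43,43,0): print(dz,pp(p+M@np.array([-5,0,dz])))
E
```

```text
clock: 35.65
eef_pos: [565.1, -20.8, 73.6]
tool_rot: [-0.417, 1.568, -0.258]
force: [0.7, -0.2, 0.1]
width: 85.1
t 35.65 tcp [565.1 -20.8  73.6] jaw 9.1 tilt 0.18 w 85.1 q7 -0.29 F [ 0.7 -0.2  0.1]
delta tool [46.6  0.8 -1.3] rotvec [0.    0.003 0.001] to jaw 9.1
[46.6  0.8 -1.3] [0.0001 0.0028 0.0012]
-43 [364. 293.]
43 [278. 386.]
0 [322. 339.]
```

View pics/s11.png

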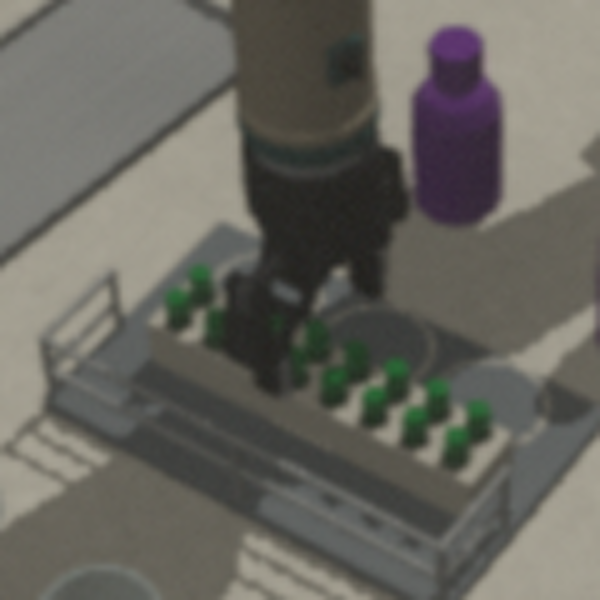

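```bash
python3 -m handwheel '1 5 0 -0.5 0 0.002 0.001; 1 10 0 -0.5 0 0.001 0; 1 10 0 0 0 0 0; 1 8 0 0 0 0 0; 1 4 0 0 0 0 0; 1 0 0 0 0 0 0;1 0 0 0 0 0 0'; python3 plan.py 563.8 -20.3 27 9.1 1
```

```text
clock: 36.4
eef_pos: [564.2, -20.9, 33.3]
tool_rot: [-2.741, 1.571, -2.582]
force: [-1.0, -1.2, 0.2]
width: 85.2
t 36.4 tcp [564.2 -20.9  33.3] jaw 9.1 tilt 0.02 w 85.2 q7 -0.32 F [-1.  -1.2  0.2]
delta tool [ 6.3  0.6 -0.3] rotvec [ 0. -0.  0.] to jaw 9.1
[ 6.3  0.6 -0.3] [ 0.0002 -0.0003  0.0001]
```

```bash
python3 -m handwheel '1 4 0 0 0 0 0; 1 2 0 0 0 0 0; 1 0 0 0 0 0 0;1 0 0 0 0 0 0'; python3 plan.py 563.8 -20.3 26 9.1 1; python3 -m handwheel '0 0 0 0 0 0 0; 0 0 0 0 0 0 0; 0 0 0 0 0 0 0; 0 0 0 0 0 0 0; -1 0 0 0 0 0 0; -1 0 0 0 0 0 0;-1 0 0 0 0 0 0;-1 0 0 0 0 0 0';python3 plan.py 563.8 -20.3 26 9.1 1
```

```text
clock: 36.8
eef_pos: [564.8, -20.8, 27.5]
tool_rot: [-0.197, 1.57, -0.038]
force: [-0.6, -0.8, -0.2]
width: 85.1
t 36.8 tcp [564.8 -20.8  27.5] jaw 9.1 tilt 0.07 w 85.1 q7 -0.32 F [-0.6 -0.8 -0.2]
delta tool [ 1.5  0.7 -0.9] rotvec [0.    0.001 0.   ] to jaw 9.1
[ 1.5  0.7 -0.9] [0.0001 0.0012 0.0002]
clock: 37.6
eef_pos: [565.1, -20.8, 28.1]
tool_rot: [-0.183, 1.569, -0.024]
force: [0.3, -0.0, 0.4]
width: 45.2
t 37.6 tcp [565.1 -20.8  28.1] jaw 9.1 tilt 0.12 w 45.2 q7 -0.32 F [ 0.3 -0.   0.4]
delta tool [ 2.1  0.7 -1.2] rotvec [0.    0.002 0.   ] to jaw 9.1
[ 2.1  0.7 -1.2] [0.0001 0.0021 0.0004]
```

```bash
python3 -m handwheel '-1 -4 0 0 0 0 0; -1 -8 0 0 0 0 0; -1 -12 0 0 0 0 0; -1 -12 0 0 0 0 0; -1 -8 0 0 0 0 0; -1 -4 0 0 0 0 0; -1 0 0 0 0 0 0'; python3 plan.py 563.8 -20.3 180 9.1 1
python3 - <<'E'
from h import *
s=get_image('scene');cv2.imwrite('pics/s12.png',cv2.resize(s[120:260,190:330],(600,600),interpolation=2))
E
```

```text
clock: 38.3
eef_pos: [563.8, -21.3, 80.0]
tool_rot: [-1.579, 1.57, -1.42]
force: [-0.1, 1.2, -4.6]
width: 45.1
t 38.3 tcp [563.8 -21.3  80. ] jaw 9.1 tilt 0.03 w 45.1 q7 -0.28 F [-0.1  1.2 -4.6]
delta tool [-100.     0.9    0.2] rotvec [-0. -0.  0.] to jaw 9.1
[-100.     0.9    0.2] [-0.0002 -0.      0.0005]
```

View pics/s12.png

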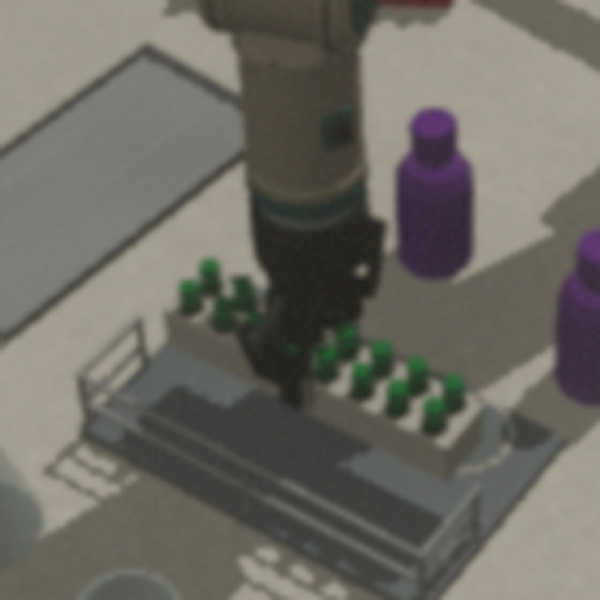

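```bash
python3 -m handwheel '-1 -5 0 0 0 0 0; -1 -15 0 0 0 0 0; -1 -22 0 0 0 0 0; -1 -22 0 0 0 0 0; -1 -20 0 0 0 0 0; -1 -12 0 0 0 0 0; -1 -5 0 0 0 0 0; -1 0 0 0 0 0 0'; python3 plan.py 530 -190 185 -40 14
```

```text
clock: 39.15
eef_pos: [560.7, -21.2, 181.9]
tool_rot: [3.054, 1.562, -3.069]
force: [-0.1, 0.1, -4.8]
width: 44.9
t 39.15 tcp [560.7 -21.2 181.9] jaw 9.1 tilt 0.52 w 44.9 q7 -0.19 F [-0.1  0.1 -4.8]
delta tool [  -2.7 -161.7  -57.1] rotvec [ 0.858 -0.009  0.003] to jaw -40.0
[ -0.2 -11.6  -4.1] [ 0.0613 -0.0006  0.0002]
[ -0.2 -11.8  -3.4] [ 0.0613 -0.0006  0.0002]
[ -0.2 -12.   -2.6] [ 0.0613 -0.0006  0.0002]
[ -0.2 -12.1  -1.9] [ 0.0613 -0.0006  0.0002]
[ -0.2 -12.2  -1.2] [ 0.0613 -0.0006  0.0002]
[ -0.2 -12.2  -0.4] [ 0.0613 -0.0006  0.0002]
[ -0.2 -12.2   0.3] [ 0.0613 -0.0006  0.0002]
[ -0.2 -12.2   1.1] [ 0.0613 -0.0006  0.0002]
[ -0.2 -12.1   1.8] [ 0.0613 -0.0006  0.0002]
[ -0.2 -12.    2.6] [ 0.0613 -0.0006  0.0002]
[ -0.2 -11.8   3.3] [ 0.0613 -0.0006  0.0002]
[ -0.2 -11.6   4. ] [ 0.0613 -0.0006  0.0002]
[ -0.2 -11.3   4.7] [ 0.0613 -0.0006  0.0002]
[ -0.2 -11.    5.4] [ 0.0613 -0.0006  0.0002]
```

```bash
python3 -m handwheel '-1 0 -6 -2 0.03 -0.003 0; -1 0 -11 -4 0.05 -0.003 0; -1 0 -12 -3 0.06 -0.002 0; -1 0 -12 -2 0.06 -0.001 0; -1 0 -12 -2 0.06 -0.001 0; -1 0 -12 -1 0.06 -0.001 0; -1 0 -12 0 0.06 -0.001 0; -1 0 -12 0 0.06 -0.001 0; -1 0 -12 1 0.06 -0.001 0; -1 0 -12 2 0.06 -0.001 0'; python3 plan.py 530 -190 190 -40 7
```

```text
clock: 40.15
eef_pos: [532.5, -144.2, 178.5]
tool_rot: [-1.123, 1.569, -1.572]
force: [0.5, -0.3, -4.6]
width: 45.1
t 40.15 tcp [ 532.5 -144.2  178.5] jaw -25.8 tilt 0.09 w 45.1 q7 -0.47 F [ 0.5 -0.3 -4.6]
delta tool [-11.4 -42.4  17.6] rotvec [0.249 0.001 0.001] to jaw -40.0
[-1.6 -6.1  2.5] [0.0355 0.0001 0.0002]
[-1.6 -6.   2.7] [0.0355 0.0001 0.0002]
[-1.6 -5.9  2.9] [0.0355 0.0001 0.0002]
[-1.6 -5.8  3.1] [0.0355 0.0001 0.0002]
[-1.6 -5.6  3.3] [0.0355 0.0001 0.0002]
[-1.6 -5.5  3.5] [0.0355 0.0001 0.0002]
[-1.6 -5.4  3.7] [0.0355 0.0001 0.0002]
```

```bash
python3 -c "
from h import *
print(tcp()[2]['qpos'].round(2))"; python3 plan.py 497.5 -346 190 -87.7 18
```

```text
[ 0.41  0.58 -0.29  1.85  0.24  0.74 -0.47]
t 40.15 tcp [ 532.5 -144.2  178.5] jaw -25.8 tilt 0.09 w 45.1 q7 -0.47 F [ 0.5 -0.3 -4.6]
delta tool [ -11.2 -197.    56.1] rotvec [1.081e+00 1.000e-03 1.000e-03] to jaw -87.7
[ -0.6 -10.9   3.1] [0.0601 0.0001 0.    ]
[ -0.6 -10.7   3.8] [0.0601 0.0001 0.    ]
[ -0.6 -10.5   4.4] [0.0601 0.0001 0.    ]
[ -0.6 -10.2   5. ] [0.0601 0.0001 0.    ]
[-0.6 -9.9  5.6] [0.0601 0.0001 0.    ]
[-0.6 -9.5  6.2] [0.0601 0.0001 0.    ]
[-0.6 -9.1  6.8] [0.0601 0.0001 0.    ]
[-0.6 -8.7  7.3] [0.0601 0.0001 0.    ]
[-0.6 -8.3  7.8] [0.0601 0.0001 0.    ]
[-0.6 -7.8  8.3] [0.0601 0.0001 0.    ]
[-0.6 -7.3  8.8] [0.0601 0.0001 0.    ]
[-0.6 -6.7  9.2] [0.0601 0.0001 0.    ]
[-0.6 -6.2  9.6] [0.0601 0.0001 0.    ]
[-0.6 -5.6  9.9] [0.0601 0.0001 0.    ]
[-0.6 -5.  10.2] [0.0601 0.0001 0.    ]
[-0.6 -4.4 10.5] [0.0601 0.0001 0.    ]
[-0.6 -3.7 10.8] [0.0601 0.0001 0.    ]
[-0.6 -3.1 11. ] [0.0601 0.0001 0.    ]
```

```bash
python3 -m handwheel '-1 -1 -11 3 0.06 0 0; -1 -1 -11 4 0.06 0 0; -1 -1 -11 4 0.06 0 0; -1 -1 -10 5 0.06 0 0; -1 -1 -10 6 0.06 0 0; -1 -1 -10 6 0.06 0 0; -1 -1 -9 7 0.06 0 0; -1 -1 -9 7 0.06 0 0; -1 -1 -8 8 0.06 0 0; -1 -1 -8 8 0.06 0 0'; python3 plan.py 497.5 -346 185 -87.7 9
```

```text
clock: 41.15
eef_pos: [507.4, -266.2, 189.6]
tool_rot: [0.11, 1.57, -0.993]
force: [-0.7, -0.7, -3.5]
width: 44.7
t 41.15 tcp [ 507.4 -266.2  189.6] jaw -63.2 tilt 0.07 w 44.7 q7 -0.76 F [-0.7 -0.7 -3.5]
delta tool [  4.7 -44.8  66.8] rotvec [ 0.428  0.001 -0.   ] to jaw -87.7
[ 0.5 -5.   7.4] [ 0.0475  0.0001 -0.    ]
[ 0.5 -4.6  7.7] [ 0.0475  0.0001 -0.    ]
[ 0.5 -4.3  7.9] [ 0.0475  0.0001 -0.    ]
[ 0.5 -3.9  8.1] [ 0.0475  0.0001 -0.    ]
[ 0.5 -3.5  8.2] [ 0.0475  0.0001 -0.    ]
[ 0.5 -3.1  8.4] [ 0.0475  0.0001 -0.    ]
[ 0.5 -2.7  8.5] [ 0.0475  0.0001 -0.    ]
[ 0.5 -2.3  8.6] [ 0.0475  0.0001 -0.    ]
[ 0.5 -1.9  8.7] [ 0.0475  0.0001 -0.    ]
```

```bash
python3 -m handwheel '-1 0 -6 8 0.055 0 0; -1 0 -5 8 0.055 0 0; -1 0 -4 8 0.05 0 0; -1 0 -4 8 0.05 0 0; -1 0 -3 8 0.045 0 0; -1 0 -3 7 0.04 0 0; -1 0 -2 5 0.03 0 0; -1 0 -1 3 0.015 0 0; -1 0 0 0 0 0 0; -1 0 0 0 0 0 0'; python3 plan.py 497.5 -346 185 -87.7 1
python3 - <<'E'
from h import *
s=get_image('scene');t=get_image('top');cv2.imwrite('pics/t13f.png',t);cv2.imwrite('pics/s13f.png',s)
cv2.imwrite('pics/s13.png',np.hstack([cv2.resize(s[60:230,130:300],(400,400),interpolation=2),cv2.resize(t[130:290,330:490],(400,400),interpolation=2)]))
E
```

```text
clock: 42.15
eef_pos: [495.4, -333.9, 189.3]
tool_rot: [-0.092, 1.57, -1.569]
force: [-0.1, 0.8, -3.8]
width: 45.0
t 42.15 tcp [ 495.4 -333.9  189.3] jaw -84.7 tilt 0.05 w 45.0 q7 -0.94 F [-0.1  0.8 -3.8]
delta tool [ 4.3  1.  12.2] rotvec [0.053 0.001 0.   ] to jaw -87.7
[ 4.3  1.  12.2] [0.0531 0.0008 0.0001]
```

View pics/s13.png

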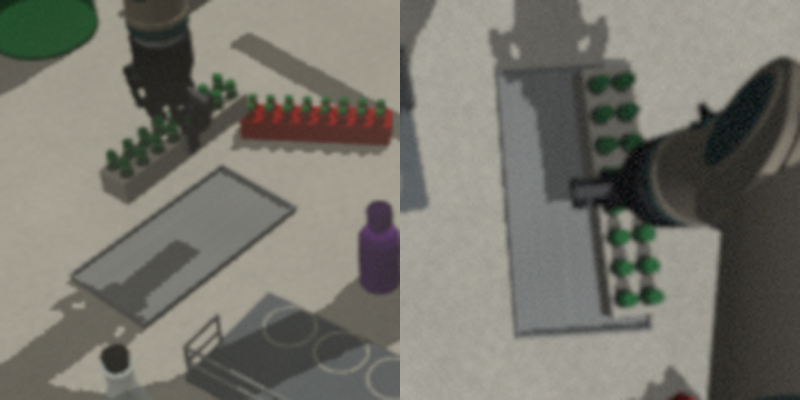

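```bash
python3 -m handwheel '-1 0 0 5 0.025 0 0; -1 0 0 4 0.02 0 0; -1 0 0 2 0.006 0 0; -1 0 0 0 0 0 0; -1 0 0 0 0 0 0; -1 10 0 0 0 0 0; -1 20 0 0 0 0 0; -1 25 0 0 0 0 0; -1 25 0 0 0 0 0; -1 20 0 0 0 0 0'; python3 -m handwheel '-1 12 0 0 0 0 0; -1 5 0 0 0 0 0; -1 0 0 0 0 0 0; -1 0 0 0 0 0 0'; python3 plan.py 497.5 -346 30 -87.7 1
```

```text
clock: 43.25
eef_pos: [499.5, -346.1, 87.5]
tool_rot: [1.003, 1.562, -0.527]
force: [-0.2, 0.5, -4.8]
width: 44.9
clock: 43.65
eef_pos: [498.0, -344.6, 66.1]
tool_rot: [1.247, 1.568, -0.283]
force: [0.8, 0.4, -3.6]
width: 45.0
t 43.65 tcp [ 498.  -344.6   66.1] jaw -87.7 tilt 0.15 w 45.0 q7 -0.97 F [ 0.8  0.4 -3.6]
delta tool [36.1 -0.7  1.3] rotvec [ 0.     0.001 -0.002] to jaw -87.7
[36.1 -0.7  1.3] [ 0.0004  0.0008 -0.0025]
```

```bash
python3 -m handwheel '-1 6 0 0.5 0 0 -0.002; -1 10 0 0.5 0 0 0; -1 10 0 0 0 0 0; -1 6 0 0 0 0 0; -1 2 0 0 0 0 0; -1 0 0 0 0 0 0; -1 0 0 0 0 0 0'; python3 plan.py 497.5 -346 19 -87.7 1
```

```text
clock: 44.35
eef_pos: [499.8, -346.9, 31.3]
tool_rot: [0.855, 1.566, -0.675]
force: [0.1, -0.7, -3.9]
width: 44.9
t 44.35 tcp [ 499.8 -346.9   31.3] jaw -87.7 tilt 0.3 w 44.9 q7 -0.97 F [ 0.1 -0.7 -3.9]
delta tool [12.2 -2.3 -1. ] rotvec [ 0.     0.003 -0.004] to jaw -87.7
[12.2 -2.3 -1. ] [ 0.0004  0.0034 -0.004 ]
```

```bash
python3 -m handwheel '-1 4 -1 0 0 0.002 -0.002; -1 4 -1 0 0 0.001 -0.002; -1 1 0 0 0 0 0; -1 0 0 0 0 0 0'; python3 plan.py 497.5 -346 19 -87.7 1; python3 -m handwheel '-1 2 0 0 0 0 0; -1 2 0 0 0 0 0'; python3 plan.py 497.5 -346 19 -87.7 1
```

```text
clock: 44.75
eef_pos: [498.0, -347.3, 22.1]
tool_rot: [0.598, 1.57, -0.932]
force: [0.4, -0.6, -4.1]
width: 44.9
t 44.75 tcp [ 498.  -347.3   22.1] jaw -87.7 tilt 0.06 w 44.9 q7 -0.97 F [ 0.4 -0.6 -4.1]
delta tool [ 3.1 -0.5 -1.3] rotvec [ 0.     0.001 -0.001] to jaw -87.7
[ 3.1 -0.5 -1.3] [ 0.0003  0.0009 -0.0006]
clock: 44.95
eef_pos: [498.3, -347.5, 19.1]
tool_rot: [0.696, 1.569, -0.835]
force: [-4.9, 4.1, 16.8]
width: 45.0
t 44.95 tcp [ 498.3 -347.5   19.1] jaw -87.7 tilt 0.09 w 45.0 q7 -0.97 F [-4.9  4.1 16.8]
delta tool [ 0.1 -0.7 -1.5] rotvec [ 0.     0.001 -0.001] to jaw -87.7
[ 0.1 -0.7 -1.5] [ 0.0003  0.0012 -0.001 ]
```

Contact at 19.1, as expected. Relax, release, rise.

```bash
python3 -m handwheel '-1 0 0 0 0 0 0; -1 0 0 0 0 0 0; 0.3 0 0 0 0 0 0; 0.6 0 0 0 0 0 0; 1 0 0 0 0 0 0; 1 0 0 0 0 0 0;1 0 0 0 0 0 0;1 0 0 0 0 0 0'; python3 plan.py 498 -346 19 -87.7 1|head -1;  python3 -m handwheel '1 -6 0 0 0 0 0; 1 -15 0 0 0 0 0; 1 -25 0 0 0 0 0; 1 -30 0 0 0 0 0; 1 -35 0 0 0 0 0; 1 -35 0 0 0 0 0; 1 -30 0 0 0 0 0; 1 -20 0 0 0 0 0; 1 -8 0 0 0 0 0; 1 0 0 0 0 0 0'
python3 - <<'E'
from h import *
s=get_image('scene');t=get_image('top');cv2.imwrite('pics/t14f.png',t);cv2.imwrite('pics/s14f.png',s)
cv2.imwrite('pics/s14.png',np.hstack([cv2.resize(s[60:230,130:300],(400,400),interpolation=2),cv2.resize(t[130:290,330:490],(400,400),interpolation=2)]))
E
```

```text
clock: 45.75
eef_pos: [500.4, -348.8, 21.0]
tool_rot: [0.902, 1.564, -0.628]
force: [-0.2, -0.3, 0.6]
width: 85.4
t 45.75 tcp [ 500.4 -348.8   21. ] jaw -87.7 tilt 0.4 w 85.4 q7 -0.97 F [-0.2 -0.3  0.6]
clock: 46.75
eef_pos: [499.0, -348.0, 242.5]
tool_rot: [0.931, 1.558, -0.599]
force: [-0.8, 0.5, -0.0]
width: 85.3
```

View pics/s14.png

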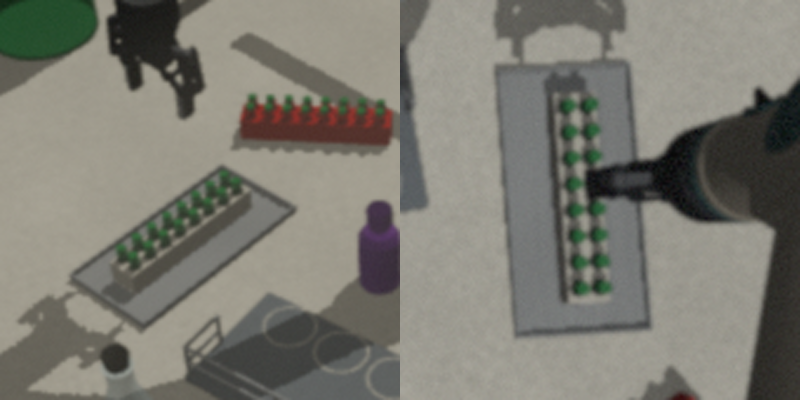

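```bash
python3 plan.py 545 -20 240 -42 10
```

```text
t 46.85 tcp [ 498.3 -347.5  240.6] jaw -87.7 tilt 0.57 w 84.8 q7 -0.97 F [-0.4 -0.9 -0.6]
delta tool [  -0.9   59.8 -325.4] rotvec [-0.797  0.009 -0.005] to jaw -42.0
[ -0.1   6.  -32.5] [-0.0797  0.0009 -0.0005]
[ -0.1   8.6 -32. ] [-0.0797  0.0009 -0.0005]
[ -0.   11.1 -31.2] [-0.0797  0.0009 -0.0005]
[ -0.   13.5 -30.2] [-0.0797  0.0009 -0.0005]
[ -0.   15.9 -29. ] [-0.0797  0.0009 -0.0005]
[  0.   18.1 -27.7] [-0.0797  0.0009 -0.0005]
[  0.   20.3 -26.1] [-0.0797  0.0009 -0.0005]
[  0.   22.3 -24.4] [-0.0797  0.0009 -0.0005]
[  0.   24.2 -22.6] [-0.0797  0.0009 -0.0005]
[  0.1  25.9 -20.6] [-0.0797  0.0009 -0.0005]
```

```bash
python3 -m handwheel '1 0 3 -15 -0.04 0.001 -0.001; 1 0 8 -28 -0.08 0.001 0; 1 0 11 -31 -0.08 0.001 0; 1 0 14 -31 -0.08 0.001 0; 1 0 16 -30 -0.08 0.001 0; 1 0 18 -29 -0.08 0.001 0; 1 0 20 -27 -0.08 0 0; 1 0 22 -25 -0.08 0 0; 1 0 24 -23 -0.08 0 0; 1 0 26 -20 -0.08 0 0'; python3 plan.py 599 347 245 8.6 12
```

```text
clock: 47.85
eef_pos: [535.4, -5.3, 230.8]
tool_rot: [-3.124, 1.549, 2.464]
force: [0.5, 1.2, -1.4]
width: 85.5
t 47.85 tcp [535.4  -5.3 230.8] jaw -39.8 tilt 1.23 w 85.5 q7 -0.87 F [ 0.5  1.2 -1.4]
delta tool [ -10.6  311.3 -177. ] rotvec [-0.845 -0.02  -0.009] to jaw 8.6
[ -0.9  25.9 -14.8] [-0.0704 -0.0017 -0.0007]
[ -0.9  26.9 -12.9] [-0.0704 -0.0017 -0.0007]
[ -1.   27.8 -11. ] [-0.0704 -0.0017 -0.0007]
[-1.  28.5 -9. ] [-0.0704 -0.0017 -0.0007]
[-1. 29. -7.] [-0.0704 -0.0017 -0.0007]
[-1.1 29.4 -4.9] [-0.0704 -0.0017 -0.0007]
[-1.1 29.7 -2.8] [-0.0704 -0.0017 -0.0007]
[-1.1 29.8 -0.7] [-0.0704 -0.0017 -0.0007]
[-1.1 29.8  1.4] [-0.0704 -0.0017 -0.0007]
[-1.2 29.6  3.5] [-0.0704 -0.0017 -0.0007]
[-1.2 29.3  5.6] [-0.0704 -0.0017 -0.0007]
[-1.2 28.8  7.6] [-0.0704 -0.0017 -0.0007]
```

```bash
python3 -m handwheel '1 -2 26 -15 -0.07 -0.003 -0.001; 1 -2 27 -13 -0.07 -0.003 -0.001; 1 -1 28 -11 -0.07 -0.002 -0.001; 1 -1 29 -9 -0.07 -0.002 -0.001; 1 -1 29 -7 -0.07 -0.002 -0.001; 1 -1 29 -5 -0.07 -0.002 -0.001; 1 -1 30 -3 -0.07 -0.002 -0.001; 1 -1 30 -1 -0.07 -0.002 -0.001; 1 -1 29 1 -0.06 -0.002 0; 1 -1 25 2 -0.05 -0.002 0'; python3 plan.py 599 347 245 8.6 1; python3 -m handwheel '1 0 10 2 -0.02 0 0; 1 0 0 0 0 0 0; 1 0 0 0 0 0 0;1 0 0 0 0 0 0';python3 plan.py 599 347.3 220 8.6 1
```

```text
clock: 48.85
eef_pos: [549.1, 326.9, 235.9]
tool_rot: [2.902, 1.545, 2.978]
force: [0.0, -0.1, 0.4]
width: 85.3
t 48.85 tcp [549.1 326.9 235.9] jaw 4.4 tilt 1.48 w 85.3 q7 -0.75 F [ 0.  -0.1  0.4]
delta tool [-10.3  16.3  51.1] rotvec [-0.074 -0.025 -0.007] to jaw 8.6
[-10.3  16.3  51.1] [-0.074  -0.0249 -0.0071]
clock: 49.25
eef_pos: [542.4, 344.1, 233.2]
tool_rot: [2.904, 1.537, 3.018]
force: [0.8, -0.1, -0.1]
width: 85.1
t 49.25 tcp [542.4 344.1 233.2] jaw 6.5 tilt 1.92 w 85.1 q7 -0.75 F [ 0.8 -0.1 -0.1]
delta tool [11.4 -3.3 57. ] rotvec [-0.036 -0.032 -0.008] to jaw 8.6
[11.4 -3.3 57. ] [-0.036  -0.0323 -0.0085]
```

```bash
python3 -m handwheel '1 0 -1 10 -0.012 -0.009 -0.003; 1 0 -1 14 -0.012 -0.009 -0.003; 1 0 0 14 -0.01 -0.009 -0.002; 1 0 0 10 0 -0.004 0; 1 0 0 4 0 0 0; 1 0 0 1 0 0 0; 1 0 0 0 0 0 0; 1 0 0 0 0 0 0';python3 plan.py 598.9 347.3 220 8.6 1
```

```text
clock: 50.05
eef_pos: [603.3, 342.0, 232.2]
tool_rot: [-1.042, 1.565, -0.9]
force: [0.5, 0.6, 0.6]
width: 85.5
t 50.05 tcp [603.3 342.  232.2] jaw 8.1 tilt 0.32 w 85.5 q7 -0.68 F [0.5 0.6 0.6]
delta tool [12.2  5.9 -3.7] rotvec [-0.009  0.003  0.005] to jaw 8.6
[12.2  5.9 -3.7] [-0.0086  0.0028  0.0048]
```

```bash
python3 -m handwheel '1 5 3 -2 -0.005 0.002 0.003; 1 15 2 -1 -0.004 0.001 0.002; 1 25 1 -1 0 0 0; 1 25 0 0 0 0 0; 1 20 0 0 0 0 0; 1 10 0 0 0 0 0; 1 4 0 0 0 0 0; 1 0 0 0 0 0 0; 1 0 0 0 0 0 0';python3 plan.py 598.9 347.3 116.2 8.6 1
```

```text
clock: 50.95
eef_pos: [594.1, 349.6, 120.7]
tool_rot: [2.679, 1.567, 2.836]
force: [0.6, 0.3, -0.5]
width: 85.1
t 50.95 tcp [594.1 349.6 120.7] jaw 9.0 tilt 0.23 w 85.1 q7 -0.73 F [ 0.6  0.3 -0.5]
delta tool [ 4.5 -3.1  4.4] rotvec [ 0.006 -0.004 -0.002] to jaw 8.6
[ 4.5 -3.1  4.4] [ 0.0064 -0.0036 -0.0018]
```

```bash
python3 -m handwheel '1 2 -2 3 0.003 -0.002 -0.001; 1 2 -1 1 0.003 -0.002 -0.001; 1 0 0 0 0 0 0; 1 0 0 0 0 0 0';python3 plan.py 598.9 347.3 116.2 8.6 1
```

```text
clock: 51.35
eef_pos: [600.6, 347.9, 119.3]
tool_rot: [0.263, 1.565, 0.412]
force: [-0.0, -0.4, 0.1]
width: 85.5
t 51.35 tcp [600.6 347.9 119.3] jaw 8.6 tilt 0.33 w 85.5 q7 -0.73 F [-0.  -0.4  0.1]
delta tool [ 3.1 -0.4 -1.8] rotvec [-0.001  0.006 -0.002] to jaw 8.6
[ 3.1 -0.4 -1.8] [-0.0008  0.0056 -0.0015]
```

```bash
python3 -m handwheel '1 2 0 -1 0 0.003 -0.001; 1 1 0 -0.5 0 0.002 0; 1 0 0 0 0 0 0; 1 0 0 0 0 0 0';python3 plan.py 598.9 347.3 116.2 8.6 1
```

```text
clock: 51.75
eef_pos: [599.1, 347.9, 116.6]
tool_rot: [0.852, 1.57, 1.002]
force: [-0.0, -0.6, 0.7]
width: 85.7
t 51.75 tcp [599.1 347.9 116.6] jaw 8.6 tilt 0.06 w 85.7 q7 -0.73 F [-0.  -0.6  0.7]
delta tool [ 0.4 -0.5 -0.3] rotvec [-0.001  0.001 -0.001] to jaw 8.6
[ 0.4 -0.5 -0.3] [-0.0009  0.0007 -0.0008]
```

```bash
python3 -m handwheel '-1 0 0 0 0 0 0; -1 0 0 0 0 0 0; -1 0 0 0 0 0 0; -1 0 0 0 0 0 0;-1 0 0 0 0 0 0; -1 0 0 0 0 0 0;-1 0 0 0 0 0 0; -1 0 0 0 0 0 0'; python3 -m handwheel '-1 -5 0 0 0 0 0; -1 -15 0 0 0 0 0; -1 -25 0 0 0 0 0; -1 -30 0 0 0 0 0; -1 -32 0 0 0 0 0; -1 -28 0 0 0 0 0; -1 -18 0 0 0 0 0; -1 -8 0 0 0 0 0; -1 0 0 0 0 0 0'; python3 plan.py 519 -114.8 270 8.6 13 | head -3
python3 - <<'E'
from h import *
s=get_image('scene');cv2.imwrite('pics/s15.png',cv2.resize(s[140:340,270:470],(600,600),interpolation=2))
E
```

```text
clock: 52.55
eef_pos: [598.8, 347.9, 116.8]
tool_rot: [1.199, 1.57, 1.349]
force: [0.2, -0.0, 0.7]
width: 32.3
clock: 53.45
eef_pos: [597.3, 346.9, 287.7]
tool_rot: [-3.104, 1.568, -2.953]
force: [-0.4, 0.2, -3.3]
width: 32.5
t 53.45 tcp [597.3 346.9 287.7] jaw 8.6 tilt 0.16 w 32.5 q7 -0.65 F [-0.4  0.2 -3.3]
delta tool [  18.1 -444.8 -146.6] rotvec [ 0.    -0.003  0.   ] to jaw 8.6
[  1.4 -34.2 -11.3] [ 0.     -0.0002  0.    ]
```

View pics/s15.png

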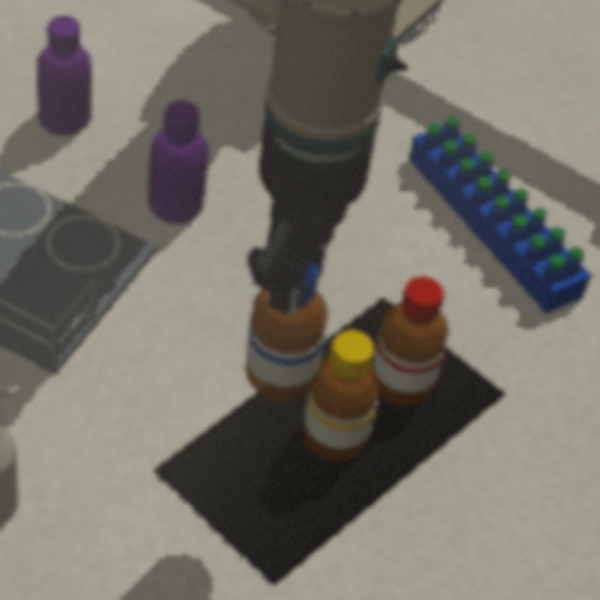

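Blue is held and hangs straight. Carry it back.

```bash
python3 -m handwheel '-1 0 -12 -4 0 0 0; -1 1 -28 -9 0 -0.002 0; -1 1 -40 -13 0 -0.003 0; -1 1 -45 -14 0 -0.003 0; -1 1 -45 -14 0 -0.003 0; -1 1 -45 -14 0 -0.003 0; -1 1 -45 -14 0 -0.003 0; -1 1 -45 -14 0 -0.003 0; -1 0 -45 -13 0 -0.003 0; -1 0 -38 -11 0 -0.002 0'; python3 -m handwheel '-1 0 -20 -5 0 -0.001 0; -1 0 -8 -1 0 0 0; -1 0 0 0 0 0 0; -1 0 0 0 0 0 0; -1 0 0 0 0 0 0'; python3 plan.py 519 -114.8 270 8.6 1
```

```text
clock: 54.5
eef_pos: [522.9, -71.3, 265.9]
tool_rot: [-2.805, 1.565, -2.647]
force: [0.8, -0.4, -2.8]
width: 32.2
clock: 55.0
eef_pos: [514.5, -108.8, 262.0]
tool_rot: [-2.994, 1.556, -2.847]
force: [0.4, 0.2, -2.6]
width: 32.3
t 55.0 tcp [ 514.5 -108.8  262. ] jaw 8.4 tilt 0.87 w 32.3 q7 0.03 F [ 0.4  0.2 -2.6]
delta tool [-8.1 -6.6  3.4] rotvec [-0.003 -0.015  0.002] to jaw 8.6
[-8.1 -6.6  3.4] [-0.0034 -0.0151  0.0022]
```

```bash
python3 -m handwheel '-1 0 -3 1 -0.001 -0.008 0.001; -1 0 -2 1 -0.001 -0.004 0.001; -1 0 -1 0 0 -0.002 0; -1 10 0 0 0 0 0; -1 20 0 0 0 0 0; -1 30 0 0 0 0 0; -1 30 0 0 0 0 0; -1 18 0 0 0 0 0; -1 8 0 0 0 0 0; -1 2 0 0 0 0 0'; python3 -m handwheel '-1 0 0 0 0 0 0; -1 0 0 0 0 0 0'; python3 plan.py 519 -114.8 128 8.6 1
```

```text
clock: 56.0
eef_pos: [520.1, -109.0, 138.3]
tool_rot: [0.352, 1.566, 0.51]
force: [-0.2, 0.5, -2.0]
width: 32.1
clock: 56.2
eef_pos: [520.7, -108.8, 138.9]
tool_rot: [0.273, 1.565, 0.431]
force: [1.0, 0.0, -2.7]
width: 32.2
t 56.2 tcp [ 520.7 -108.8  138.9] jaw 9.0 tilt 0.32 w 32.2 q7 -0.06 F [ 1.   0.  -2.7]
delta tool [10.8 -5.7 -2.7] rotvec [ 0.008  0.005 -0.002] to jaw 8.6
[10.8 -5.7 -2.7] [ 0.0077  0.0054 -0.0015]
```

```bash
python3 -m handwheel '-1 2 -3 -1 0.004 0.003 -0.001; -1 2 -2 -1 0.003 0.002 0; -1 2 -1 0 0 0 0; -1 1 0 0 0 0 0; -1 0 0 0 0 0 0; -1 0 0 0 0 0 0'; python3 plan.py 519 -114.8 124.6 8.6 1
```

```text
clock: 56.8
eef_pos: [521.5, -116.4, 133.9]
tool_rot: [-0.343, 1.565, -0.193]
force: [-0.8, -0.0, -2.2]
width: 32.4
t 56.8 tcp [ 521.5 -116.4  133.9] jaw 8.5 tilt 0.31 w 32.4 q7 -0.06 F [-0.8 -0.  -2.2]
delta tool [ 9.3  2.  -2.2] rotvec [-0.001  0.005  0.002] to jaw 8.6
[ 9.3  2.  -2.2] [-0.001   0.0051  0.0018]
```

```bash
python3 -m handwheel '-1 4 1 -1.5 0 0.003 0.001; -1 3 0.5 -1 0 0.002 0; -1 1 0 0 0 0 0; -1 0 0 0 0 0 0'; python3 plan.py 519 -114.8 124.6 8.6 1; python3 -m handwheel '-1 0 0 0 0 0 0'; python3 plan.py 519 -114.8 124.6 8.6 1
```

```text
clock: 57.2
eef_pos: [518.4, -114.9, 125.1]
tool_rot: [-2.522, 1.57, -2.373]
force: [-0.6, -0.5, -2.2]
width: 32.0
t 57.2 tcp [ 518.4 -114.9  125.1] jaw 8.6 tilt 0.04 w 32.0 q7 -0.07 F [-0.6 -0.5 -2.2]
delta tool [0.5 0.  0.6] rotvec [-0.001 -0.001  0.   ] to jaw 8.6
[0.5 0.  0.6] [-0.0006 -0.0006  0.0004]
clock: 57.3
eef_pos: [518.4, -114.8, 125.0]
tool_rot: [-2.795, 1.57, -2.645]
force: [0.1, -0.3, -3.1]
width: 32.2
t 57.3 tcp [ 518.4 -114.8  125. ] jaw 8.6 tilt 0.05 w 32.2 q7 -0.07 F [ 0.1 -0.3 -3.1]
delta tool [ 0.4 -0.1  0.6] rotvec [-0.    -0.001  0.   ] to jaw 8.6
[ 0.4 -0.1  0.6] [-0.0004 -0.0008  0.0003]
```

```bash
python3 -m handwheel '-1 1.5 0 0.5 0 0 0; -1 1.5 0 0 0 0 0'; python3 -m handwheel '-1 1.5 0 0 0 0 0'; python3 plan.py 519 -114.8 124.6 8.6 1
python3 - <<'E'
from h import *
s=get_image('scene');cv2.imwrite('pics/s16f.png',s);s0=cv2.imread('pics/scene0.png')
cv2.imwrite('pics/s16.png',np.hstack([cv2.resize(x[155:235,220:300],(400,400),interpolation=2) for x in(s0,s)]))
E
```

```text
clock: 57.5
eef_pos: [518.8, -115.1, 124.6]
tool_rot: [-2.042, 1.568, -1.893]
force: [-4.1, 0.6, 15.4]
width: 32.5
clock: 57.6
eef_pos: [518.8, -115.1, 124.6]
tool_rot: [-1.876, 1.567, -1.727]
force: [-3.2, 0.7, 11.5]
width: 32.1
t 57.6 tcp [ 518.8 -115.1  124.6] jaw 8.5 tilt 0.21 w 32.1 q7 -0.08 F [-3.2  0.7 11.5]
delta tool [0.  0.3 0.3] rotvec [-0.001 -0.001  0.003] to jaw 8.6
[0.  0.3 0.3] [-0.0009 -0.0011  0.0035]
```

View pics/s16.png

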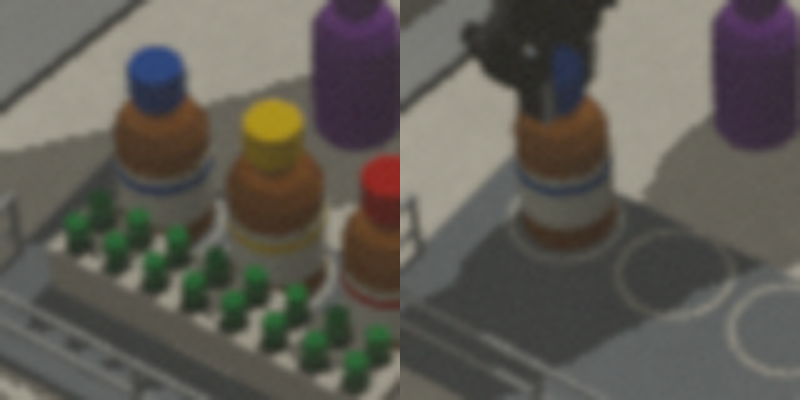

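```bash
python3 -m handwheel '-1 0 0 0 0 0 0; -1 0 0 0 0 0 0; 0.2 0 0 0 0 0 0; 1 0 0 0 0 0 0; 1 0 0 0 0 0 0; 1 0 0 0 0 0 0;1 0 0 0 0 0 0'; python3 plan.py 518 -115 116 8.6 1|head -1;  python3 -m handwheel '1 -6 0 0 0 0 0; 1 -20 0 0 0 0 0; 1 -30 0 0 0 0 0; 1 -30 0 0 0 0 0; 1 -25 0 0 0 0 0; 1 -10 0 0 0 0 0; 1 -2 0 0 0 0 0'; python3 plan.py 508.6 359 240 8.6 12|head -3
```

```text
clock: 58.35
eef_pos: [520.5, -115.2, 125.8]
tool_rot: [-1.061, 1.566, -0.911]
force: [-0.6, 0.1, 0.4]
width: 85.2
t 58.35 tcp [ 520.5 -115.2  125.8] jaw 8.6 tilt 0.3 w 85.2 q7 -0.08 F [-0.6  0.1  0.4]
clock: 59.05
eef_pos: [519.3, -114.2, 254.1]
tool_rot: [-1.422, 1.567, -1.272]
force: [-0.3, -0.0, 0.2]
width: 85.9
t 59.05 tcp [ 519.3 -114.2  254.1] jaw 8.6 tilt 0.21 w 85.9 q7 0.04 F [-0.3 -0.   0.2]
delta tool [ 12.5 469.5  60.2] rotvec [0.    0.001 0.004] to jaw 8.6
[ 1.  39.1  5. ] [0.     0.     0.0003]
```

Now yellow: mat spot TCP (508.5, 358.7).

```bash
python3 -m handwheel '1 0 15 2 0 0 0; 1 0 35 6 0 -0.003 0; 1 0 48 8 0 -0.004 0; 1 0 48 8 0 -0.004 0; 1 0 48 8 0 -0.004 0; 1 0 48 8 0 -0.004 0; 1 0 48 8 0 -0.004 0; 1 0 48 8 0 -0.004 0; 1 0 48 8 0 -0.004 0; 1 0 40 6 0 -0.003 0'; python3 -m handwheel '1 0 18 2 0 -0.001 0; 1 0 7 1 0 0 0; 1 0 0 0 0 0 0; 1 0 0 0 0 0 0; 1 0 0 0 0 0 0'; python3 plan.py 508.5 358.7 230 8.6 1
```

```text
clock: 60.05
eef_pos: [516.4, 326.6, 238.4]
tool_rot: [-0.446, 1.558, -0.305]
force: [0.5, -0.1, -0.4]
width: 85.4
clock: 60.55
eef_pos: [507.2, 360.4, 231.8]
tool_rot: [-1.27, 1.565, -1.116]
force: [0.3, -0.5, -0.8]
width: 85.3
t 60.55 tcp [507.2 360.4 231.8] jaw 8.8 tilt 0.34 w 85.3 q7 -0.8 F [ 0.3 -0.5 -0.8]
delta tool [ 1.8 -1.9  1.1] rotvec [0.004 0.002 0.006] to jaw 8.6
[ 1.8 -1.9  1.1] [0.0042 0.0018 0.0056]
```

```bash
python3 -m handwheel '1 5 -1 0 0.002 0.001 0.003; 1 15 -1 0 0.002 0.001 0.002; 1 25 0 0 0 0 0; 1 25 0 0 0 0 0; 1 20 0 0 0 0 0; 1 9 0 0 0 0 0; 1 3 0 0 0 0 0; 1 0 0 0 0 0 0; 1 0 0 0 0 0 0';python3 plan.py 508.5 358.7 116.4 8.6 1
```

```text
clock: 61.45
eef_pos: [514.4, 346.8, 128.0]
tool_rot: [-0.631, 1.564, -0.498]
force: [0.8, -0.4, -0.4]
width: 85.6
t 61.45 tcp [514.4 346.8 128. ] jaw 7.6 tilt 0.36 w 85.6 q7 -0.86 F [ 0.8 -0.4 -0.4]
delta tool [11.5 12.6 -4.3] rotvec [-0.018  0.005  0.004] to jaw 8.6
[11.5 12.6 -4.3] [-0.0176  0.0051  0.0038]
```

```bash
python3 -m handwheel '1 0 5 -2 -0.007 0.002 0.002; 1 2 4 -1 -0.006 0.002 0.001; 1 3 1 -1 -0.003 0.001 0; 1 2 0 0 0 0 0; 1 0 0 0 0 0 0; 1 0 0 0 0 0 0';python3 plan.py 508.5 358.7 116.4 8.6 1
```

```text
clock: 62.05
eef_pos: [509.5, 358.9, 123.2]
tool_rot: [0.526, 1.566, 0.677]
force: [-0.5, 0.3, 0.4]
width: 85.3
t 62.05 tcp [509.5 358.9 123.2] jaw 8.6 tilt 0.26 w 85.3 q7 -0.86 F [-0.5  0.3  0.4]
delta tool [ 6.8 -0.  -1.1] rotvec [ 0.001  0.004 -0.002] to jaw 8.6
[ 6.8 -0.  -1.1] [ 0.0007  0.004  -0.0023]
```

```bash
python3 -m handwheel '1 4 0 -0.5 0 0.002 -0.001; 1 2 0 0 0 0.001 0; 1 1 0 0 0 0 0; 1 0 0 0 0 0 0; 1 0 0 0 0 0 0';python3 plan.py 508.5 358.7 116.4 8.6 1; python3 -m handwheel '-1 0 0 0 0 0 0; -1 0 0 0 0 0 0; -1 0 0 0 0 0 0; -1 0 0 0 0 0 0;-1 0 0 0 0 0 0; -1 0 0 0 0 0 0;-1 0 0 0 0 0 0; -1 0 0 0 0 0 0';python3 plan.py 508.5 358.7 116.4 8.6 1
```

```text
clock: 62.55
eef_pos: [509.1, 358.3, 115.3]
tool_rot: [1.089, 1.57, 1.239]
force: [-0.4, 0.8, 0.2]
width: 85.5
t 62.55 tcp [509.1 358.3 115.3] jaw 8.6 tilt 0.04 w 85.5 q7 -0.87 F [-0.4  0.8  0.2]
delta tool [-1.1  0.5 -0.5] rotvec [ 0.     0.    -0.001] to jaw 8.6
[-1.1  0.5 -0.5] [ 0.0003  0.0003 -0.0007]
clock: 63.35
eef_pos: [509.2, 358.6, 115.8]
tool_rot: [0.906, 1.569, 1.056]
force: [0.3, -0.5, -0.0]
width: 32.6
t 63.35 tcp [509.2 358.6 115.8] jaw 8.6 tilt 0.08 w 32.6 q7 -0.87 F [ 0.3 -0.5 -0. ]
delta tool [-0.6  0.2 -0.7] rotvec [ 0.     0.001 -0.001] to jaw 8.6
[-0.6  0.2 -0.7] [ 0.0003  0.0009 -0.0011]
```

```bash
python3 -m handwheel '-1 -5 0 0 0 0 0; -1 -15 0 0 0 0 0; -1 -25 0 0 0 0 0; -1 -30 0 0 0 0 0; -1 -32 0 0 0 0 0; -1 -28 0 0 0 0 0; -1 -18 0 0 0 0 0; -1 -8 0 0 0 0 0; -1 0 0 0 0 0 0'; python3 plan.py 506.6 -34.7 270 8.6 1; python3 -m handwheel '-1 0 -12 -2 0 0 0; -1 1 -28 -4 0 -0.002 0; -1 1 -40 -5 0 -0.003 0; -1 1 -45 -6 0 -0.003 0; -1 1 -45 -6 0 -0.003 0; -1 1 -45 -6 0 -0.003 0; -1 1 -45 -6 0 -0.003 0; -1 0 -45 -6 0 -0.003 0; -1 0 -38 -4 0 -0.002 0; -1 0 -22 -2 0 -0.001 0'; python3 -m handwheel '-1 0 -8 0 0 0 0; -1 0 0 0 0 0 0; -1 0 0 0 0 0 0; -1 0 0 0 0 0 0'; python3 plan.py 506.6 -34.7 270 8.6 1
```

```text
clock: 64.25
eef_pos: [507.6, 357.5, 288.2]
tool_rot: [2.56, 1.57, 2.711]
force: [0.2, -0.5, -1.9]
width: 32.2
t 64.25 tcp [507.6 357.5 288.2] jaw 8.7 tilt 0.05 w 32.2 q7 -0.77 F [ 0.2 -0.5 -1.9]
delta tool [  18.1 -387.5  -60.2] rotvec [ 0.001 -0.001 -0.   ] to jaw 8.6
[  18.1 -387.5  -60.2] [ 0.0013 -0.0007 -0.0004]
clock: 65.25
eef_pos: [505.6, -31.0, 269.4]
tool_rot: [-2.348, 1.567, -2.192]
force: [1.1, 0.3, -3.1]
width: 32.6
clock: 65.65
eef_pos: [503.4, -42.2, 266.6]
tool_rot: [-2.977, 1.561, -2.827]
force: [-0.5, 0.2, -2.5]
width: 32.2
t 65.65 tcp [503.4 -42.2 266.6] jaw 8.6 tilt 0.56 w 32.2 q7 -0.08 F [-0.5  0.2 -2.5]
delta tool [-3.5  6.9  4.3] rotvec [ 0.    -0.01   0.002] to jaw 8.6
[-3.5  6.9  4.3] [ 0.0002 -0.0097  0.0016]
```

```bash
python3 -m handwheel '-1 0 3 2 0 -0.005 0.001; -1 0 2 1 0 -0.003 0; -1 0 1 0 0 -0.001 0; -1 0 0 0 0 0 0; -1 0 0 0 0 0 0; -1 0 0 0 0 0 0'; python3 plan.py 506.6 -34.7 200 8.6 1
```

```text
clock: 66.25
eef_pos: [505.9, -29.8, 266.9]
tool_rot: [0.764, 1.569, 0.923]
force: [-0.4, -0.3, -2.3]
width: 32.2
t 66.25 tcp [505.9 -29.8 266.9] jaw 9.1 tilt 0.1 w 32.2 q7 -0.09 F [-0.4 -0.3 -2.3]
delta tool [66.9 -5.1 -0.2] rotvec [ 0.009  0.001 -0.001] to jaw 8.6
[66.9 -5.1 -0.2] [ 0.0092  0.0013 -0.0013]
```

```bash
python3 -m handwheel '-1 5 -1.5 0 0.004 0 0; -1 12 -1 0 0.002 0 0; -1 18 0 0 0 0 0; -1 18 0 0 0 0 0; -1 10 0 0 0 0 0; -1 4 0 0 0 0 0; -1 0 0 0 0 0 0'; python3 plan.py 506.6 -34.7 140 8.6 1
```

```text
clock: 66.95
eef_pos: [505.9, -33.9, 194.2]
tool_rot: [1.762, 1.57, 1.912]
force: [-0.4, -0.1, -2.1]
width: 32.1
t 66.95 tcp [505.9 -33.9 194.2] jaw 8.6 tilt 0.07 w 32.1 q7 -0.16 F [-0.4 -0.1 -2.1]
delta tool [54.2 -1.   0.6] rotvec [-0.    -0.    -0.001] to jaw 8.6
[54.2 -1.   0.6] [-0.     -0.0002 -0.0011]
```

```bash
python3 -m handwheel '-1 5 0 0 0 0 0; -1 12 0 0 0 0 0; -1 15 0 0 0 0 0; -1 12 0 0 0 0 0; -1 6 0 0 0 0 0; -1 2 0 0 0 0 0; -1 0 0 0 0 0 0'; python3 plan.py 506.6 -34.7 123.8 8.6 1
```

```text
clock: 67.65
eef_pos: [508.3, -33.8, 140.3]
tool_rot: [0.049, 1.565, 0.199]
force: [-0.2, 0.6, -2.4]
width: 32.8
t 67.65 tcp [508.3 -33.8 140.3] jaw 8.6 tilt 0.31 w 32.8 q7 -0.21 F [-0.2  0.6 -2.4]
delta tool [16.5 -0.6 -1.9] rotvec [-0.001  0.005 -0.   ] to jaw 8.6
[16.5 -0.6 -1.9] [-0.0005  0.0053 -0.0003]
```

```bash
python3 -m handwheel '-1 4 -0.5 -1 0 0.003 0; -1 5 0 -0.5 0 0.002 0; -1 3 0 0 0 0 0; -1 1 0 0 0 0 0; -1 0 0 0 0 0 0; -1 0 0 0 0 0 0'; python3 plan.py 506.6 -34.7 123.8 8.6 1
```

```text
clock: 68.25
eef_pos: [507.9, -34.6, 127.4]
tool_rot: [-0.112, 1.568, 0.037]
force: [0.3, 0.2, -1.6]
width: 32.4
t 68.25 tcp [507.9 -34.6 127.4] jaw 8.6 tilt 0.16 w 32.4 q7 -0.23 F [ 0.3  0.2 -1.6]
delta tool [ 3.6  0.1 -1.4] rotvec [-0.001  0.003  0.   ] to jaw 8.6
[ 3.6  0.1 -1.4] [-0.0007  0.0028  0.0003]
```

```bash
python3 -m handwheel '-1 1 0 -1.5 0 0.002 0; -1 1 0 -0.5 0 0.001 0; -1 0 0 0 0 0 0'; python3 plan.py 506.6 -34.7 123.8 8.6 1; python3 -m handwheel '-1 2 0 0 0 0 0; -1 2 0 0 0 0 0'; python3 plan.py 506.6 -34.7 123.8 8.6 1
python3 - <<'E'
from h import *
s=get_image('scene');cv2.imwrite('pics/s17f.png',s);s0=cv2.imread('pics/scene0.png')
cv2.imwrite('pics/s17.png',np.hstack([cv2.resize(x[155:235,220:300],(400,400),interpolation=2) for x in(s0,s)]))
E
```

```text
clock: 68.55
eef_pos: [506.0, -34.9, 125.6]
tool_rot: [-1.316, 1.57, -1.167]
force: [0.2, -0.2, -1.2]
width: 32.2
t 68.55 tcp [506.  -34.9 125.6] jaw 8.6 tilt 0.03 w 32.2 q7 -0.23 F [ 0.2 -0.2 -1.2]
delta tool [1.8 0.1 0.6] rotvec [-0.001  0.     0.   ] to jaw 8.6
[1.8 0.1 0.6] [-0.0008  0.0001  0.0005]
clock: 68.75
eef_pos: [506.4, -35.1, 123.5]
tool_rot: [-1.09, 1.569, -0.941]
force: [-8.6, -1.3, 37.5]
width: 32.4
t 68.75 tcp [506.4 -35.1 123.5] jaw 8.5 tilt 0.13 w 32.4 q7 -0.23 F [-8.6 -1.3 37.5]
delta tool [-0.3  0.4  0.2] rotvec [-0.001  0.001  0.002] to jaw 8.6
[-0.3  0.4  0.2] [-0.001   0.0011  0.002 ]
```

View pics/s17.png

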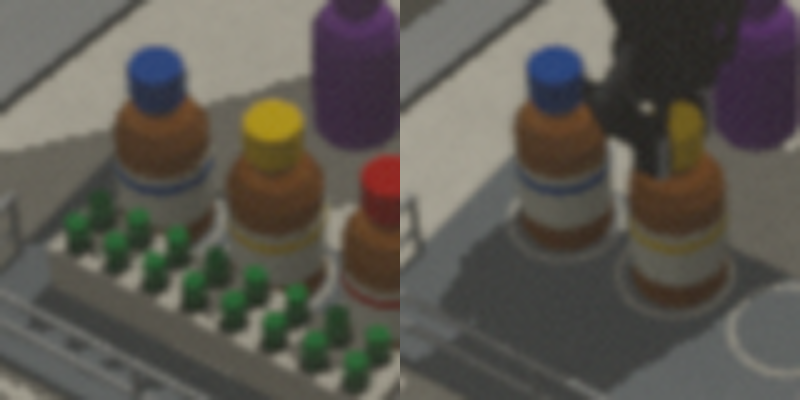

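```bash
python3 -m handwheel '-1 0 0 0 0 0 0; -1 0 0 0 0 0 0; 0.2 0 0 0 0 0 0; 1 0 0 0 0 0 0; 1 0 0 0 0 0 0; 1 0 0 0 0 0 0;1 0 0 0 0 0 0'; python3 plan.py 518 -115 116 8.6 1|head -1;  python3 -m handwheel '1 -6 0 0 0 0 0; 1 -20 0 0 0 0 0; 1 -30 0 0 0 0 0; 1 -30 0 0 0 0 0; 1 -25 0 0 0 0 0; 1 -10 0 0 0 0 0; 1 -2 0 0 0 0 0'; python3 plan.py 418.8 371 240 8.6 12|head -3
```

```text
clock: 69.5
eef_pos: [507.4, -34.9, 124.2]
tool_rot: [-0.622, 1.566, -0.473]
force: [0.6, 0.3, -0.3]
width: 85.5
t 69.5 tcp [507.4 -34.9 124.2] jaw 8.6 tilt 0.25 w 85.5 q7 -0.23 F [ 0.6  0.3 -0.3]
clock: 70.2
eef_pos: [506.0, -34.3, 252.5]
tool_rot: [-1.005, 1.569, -0.855]
force: [0.9, 0.7, -0.0]
width: 85.3
t 70.2 tcp [506.  -34.3 252.5] jaw 8.6 tilt 0.12 w 85.3 q7 -0.11 F [ 0.9  0.7 -0. ]
delta tool [ 11.7 413.8 -25.6] rotvec [0.    0.001 0.002] to jaw 8.6
[ 1.  34.5 -2.1] [0.     0.0001 0.0001]
```

```bash
python3 -m handwheel '1 0 14 -1 0 0 0; 1 0 30 -1 0 -0.002 0; 1 0 42 -2 0 -0.003 0; 1 0 46 -2 0 -0.003 0; 1 0 46 -2 0 -0.003 0; 1 0 46 -2 0 -0.003 0; 1 0 46 -1 0 -0.003 0; 1 0 46 -1 0 -0.003 0; 1 0 42 -1 0 -0.003 0; 1 0 25 0 0 -0.002 0'; python3 -m handwheel '1 0 10 1 0 -0.001 0; 1 0 3 1 0 0 0; 1 0 0 0 0 0 0; 1 0 0 0 0 0 0; 1 0 0 0 0 0 0'; python3 plan.py 418.8 371 230 8.6 1
```

```text
clock: 71.2
eef_pos: [423.3, 356.7, 237.9]
tool_rot: [-0.846, 1.565, -0.701]
force: [-0.4, 0.2, -0.9]
width: 85.5
clock: 71.7
eef_pos: [419.0, 370.3, 233.5]
tool_rot: [-1.85, 1.561, -1.7]
force: [-0.3, -0.4, 0.0]
width: 85.4
t 71.7 tcp [419.  370.3 233.5] jaw 8.6 tilt 0.55 w 85.4 q7 -0.93 F [-0.3 -0.4  0. ]
delta tool [ 3.5  0.7 -0.1] rotvec [-0.    -0.003  0.009] to jaw 8.6
[ 3.5  0.7 -0.1] [-0.0002 -0.0026  0.0092]
```

```bash
python3 -m handwheel '1 0 0 0 0 -0.001 0.005; 1 0 0 0 0 -0.001 0.003; 1 0 0 0 0 0 0; 1 5 0 0 0 0 0; 1 15 0 0 0 0 0; 1 25 0 0 0 0 0; 1 25 0 0 0 0 0; 1 12 0 0 0 0 0; 1 3 0 0 0 0 0; 1 0 0 0 0 0 0';python3 plan.py 418.7 370.9 115.5 8.6 1
```

```text
clock: 72.7
eef_pos: [422.4, 367.3, 146.4]
tool_rot: [-0.035, 1.567, 0.108]
force: [0.7, -0.4, 0.4]
width: 85.3
t 72.7 tcp [422.4 367.3 146.4] jaw 8.2 tilt 0.2 w 85.3 q7 -1.0 F [ 0.7 -0.4  0.4]
delta tool [30.9  4.1 -3.3] rotvec [-0.007  0.003  0.   ] to jaw 8.6
[30.9  4.1 -3.3] [-0.007   0.0034  0.0001]
```

```bash
python3 -m handwheel '1 3 2 -2 -0.004 0.002 0; 1 8 1 -1 -0.003 0.001 0; 1 8 0 0 0 0 0; 1 5 0 0 0 0 0; 1 2 0 0 0 0 0; 1 0 0 0 0 0 0; 1 0 0 0 0 0 0';python3 plan.py 418.7 370.9 115.5 8.6 1
```

```text
clock: 73.4
eef_pos: [420.0, 371.8, 120.8]
tool_rot: [0.582, 1.566, 0.733]
force: [0.2, 0.1, 0.2]
width: 85.1
t 73.4 tcp [420.  371.8 120.8] jaw 8.6 tilt 0.29 w 85.1 q7 -1.02 F [0.2 0.1 0.2]
delta tool [ 5.3 -0.7 -1.4] rotvec [ 0.001  0.004 -0.003] to jaw 8.6
[ 5.3 -0.7 -1.4] [ 0.0008  0.0043 -0.0028]
```

```bash
python3 -m handwheel '1 3 -0.5 -1 0 0.002 -0.002; 1 2 0 0 0 0.001 0; 1 0 0 0 0 0 0; 1 0 0 0 0 0 0';python3 plan.py 418.7 370.9 115.5 8.6 1;  python3 -m handwheel '-1 0 0 0 0 0 0; -1 0 0 0 0 0 0; -1 0 0 0 0 0 0; -1 0 0 0 0 0 0;-1 0 0 0 0 0 0; -1 0 0 0 0 0 0;-1 0 0 0 0 0 0; -1 0 0 0 0 0 0';python3 plan.py 418.7 370.9 115.5 8.6 1
```

```text
clock: 73.8
eef_pos: [419.4, 371.3, 115.8]
tool_rot: [0.542, 1.569, 0.693]
force: [0.1, 0.7, -0.2]
width: 85.4
t 73.8 tcp [419.4 371.3 115.8] jaw 8.6 tilt 0.12 w 85.4 q7 -1.03 F [ 0.1  0.7 -0.2]
delta tool [ 0.3 -0.2 -0.7] rotvec [ 0.     0.002 -0.001] to jaw 8.6
[ 0.3 -0.2 -0.7] [ 0.0005  0.0018 -0.0011]
clock: 74.6
eef_pos: [419.2, 371.3, 116.3]
tool_rot: [0.557, 1.568, 0.707]
force: [0.4, -0.7, 0.7]
width: 32.6
t 74.6 tcp [419.2 371.3 116.3] jaw 8.6 tilt 0.13 w 32.6 q7 -1.03 F [ 0.4 -0.7  0.7]
delta tool [ 0.8 -0.4 -0.6] rotvec [ 0.     0.002 -0.001] to jaw 8.6
[ 0.8 -0.4 -0.6] [ 0.0005  0.002  -0.0012]
```

```bash
python3 -m handwheel '-1 -5 0 0 0 0 0; -1 -15 0 0 0 0 0; -1 -25 0 0 0 0 0; -1 -30 0 0 0 0 0; -1 -32 0 0 0 0 0; -1 -28 0 0 0 0 0; -1 -18 0 0 0 0 0; -1 -8 0 0 0 0 0; -1 0 0 0 0 0 0'; python3 plan.py 494.4 47 275 8.6 1; python3 -m handwheel '-1 0 -12 1 0 0 0; -1 1 -26 2 0 -0.002 0; -1 1 -36 4 0 -0.003 0; -1 1 -40 4 0 -0.003 0; -1 1 -40 4 0 -0.003 0; -1 1 -40 4 0 -0.003 0; -1 1 -36 4 0 -0.003 0; -1 0 -30 3 0 -0.002 0; -1 0 -18 2 0 -0.001 0; -1 0 -8 0 0 0 0'; python3 -m handwheel '-1 0 0 0 0 0 0; -1 0 0 0 0 0 0; -1 0 0 0 0 0 0'; python3 plan.py 494.4 47 270 8.6 1
```

```text
clock: 75.5
eef_pos: [417.2, 368.8, 281.8]
tool_rot: [-2.525, 1.565, -2.374]
force: [0.7, 0.4, -2.1]
width: 32.2
t 75.5 tcp [417.2 368.8 281.8] jaw 8.7 tilt 0.34 w 32.2 q7 -0.89 F [ 0.7  0.4 -2.1]
delta tool [   7.8 -329.7   27.9] rotvec [ 0.001 -0.005  0.003] to jaw 8.6
[   7.8 -329.7   27.9] [ 0.0011 -0.0049  0.0035]
clock: 76.5
eef_pos: [482.3, 68.5, 263.5]
tool_rot: [-2.317, 1.555, -2.165]
force: [0.4, 0.1, -3.0]
width: 32.7
clock: 76.8
eef_pos: [480.4, 68.0, 261.7]
tool_rot: [-2.511, 1.552, -2.361]
force: [1.1, -0.4, -1.7]
width: 32.5
t 76.8 tcp [480.4  68.  261.7] jaw 8.6 tilt 1.06 w 32.5 q7 -0.32 F [ 1.1 -0.4 -1.7]
delta tool [ -8.2 -22.9  10.6] rotvec [ 0.    -0.015  0.011] to jaw 8.6
[ -8.2 -22.9  10.6] [ 0.0004 -0.0149  0.0109]
```

```bash
python3 -m handwheel '-1 -1 -6 3 0 -0.006 0.004; -1 -1 -7 3 0 -0.004 0.003; -1 -1 -5 2 0 -0.003 0.002; -1 0 -2 1 0 -0.001 0.001; -1 0 0 0 0 0 0; -1 0 0 0 0 0 0; -1 0 0 0 0 0 0'; python3 plan.py 494.4 47 200 8.6 1
```

```text
clock: 77.5
eef_pos: [493.3, 51.2, 265.4]
tool_rot: [0.7, 1.569, 0.856]
force: [0.4, -0.7, -2.1]
width: 32.7
t 77.5 tcp [493.3  51.2 265.4] jaw 8.9 tilt 0.1 w 32.7 q7 -0.26 F [ 0.4 -0.7 -2.1]
delta tool [65.4 -4.4  0.3] rotvec [ 0.006  0.001 -0.001] to jaw 8.6
[65.4 -4.4  0.3] [ 0.0058  0.0014 -0.0012]
```

```bash
python3 -m handwheel '-1 5 -1.5 0 0.003 0 0; -1 12 -1 0 0.001 0 0; -1 18 0 0 0 0 0; -1 18 0 0 0 0 0; -1 10 0 0 0 0 0; -1 4 0 0 0 0 0; -1 0 0 0 0 0 0'; python3 plan.py 494.4 47 140 8.6 1
```

```text
clock: 78.2
eef_pos: [493.0, 48.9, 192.8]
tool_rot: [1.793, 1.569, 1.945]
force: [-0.3, -0.4, -1.7]
width: 32.5
t 78.2 tcp [493.   48.9 192.8] jaw 8.7 tilt 0.09 w 32.5 q7 -0.33 F [-0.3 -0.4 -1.7]
delta tool [52.8 -2.2  1.1] rotvec [ 0.002 -0.    -0.002] to jaw 8.6
[52.8 -2.2  1.1] [ 0.0024 -0.0004 -0.0016]
```

```bash
python3 -m handwheel '-1 5 -1 0 0.001 0 0; -1 12 -0.5 0 0.001 0 0; -1 15 0 0 0 0 0; -1 12 0 0 0 0 0; -1 6 0 0 0 0 0; -1 2 0 0 0 0 0; -1 0 0 0 0 0 0'; python3 plan.py 494.4 47 124 8.6 1
```

```text
clock: 78.9
eef_pos: [495.5, 47.5, 138.8]
tool_rot: [0.269, 1.565, 0.419]
force: [0.2, -0.7, -3.0]
width: 32.3
t 78.9 tcp [495.5  47.5 138.8] jaw 8.6 tilt 0.31 w 32.3 q7 -0.39 F [ 0.2 -0.7 -3. ]
delta tool [14.8 -0.4 -1.3] rotvec [-0.001  0.005 -0.001] to jaw 8.6
[14.8 -0.4 -1.3] [-0.0007  0.0052 -0.0014]
```

```bash
python3 -m handwheel '-1 4 -0.5 -0.5 0 0.003 0; -1 5 0 0 0 0.002 0; -1 2 0 0 0 0 0; -1 0 0 0 0 0 0; -1 0 0 0 0 0 0'; python3 plan.py 494.4 47 124 8.6 1
```

```text
clock: 79.4
eef_pos: [496.3, 47.1, 128.0]
tool_rot: [0.479, 1.568, 0.628]
force: [-0.2, 0.0, -2.9]
width: 32.7
t 79.4 tcp [496.3  47.1 128. ] jaw 8.5 tilt 0.17 w 32.7 q7 -0.39 F [-0.2  0.  -2.9]
delta tool [ 4.   0.2 -1.9] rotvec [-0.001  0.003 -0.001] to jaw 8.6
[ 4.   0.2 -1.9] [-0.001   0.0027 -0.0014]
```

```bash
python3 -m handwheel '-1 1 0 -1.5 0 0.002 -0.001; -1 1 0 -0.5 0 0.001 0; -1 0 0 0 0 0 0'; python3 plan.py 494.4 47 124 8.6 1; python3 -m handwheel '-1 1.5 0 0.3 0 0 0; -1 1.5 0 0 0 0 0'; python3 plan.py 494.4 47 124 8.6 1
python3 - <<'E'
from h import *
s=get_image('scene');cv2.imwrite('pics/s18f.png',s);s0=cv2.imread('pics/scene0.png')
cv2.imwrite('pics/s18.png',np.hstack([cv2.resize(x[165:245,240:320],(400,400),interpolation=2) for x in(s0,s)]))
E
```

```text
clock: 79.7
eef_pos: [494.3, 46.8, 126.1]
tool_rot: [1.715, 1.571, 1.865]
force: [-0.1, -0.1, -1.4]
width: 32.4
t 79.7 tcp [494.3  46.8 126.1] jaw 8.5 tilt 0.02 w 32.4 q7 -0.4 F [-0.1 -0.1 -1.4]
delta tool [2.1 0.1 0.1] rotvec [-0.001 -0.    -0.   ] to jaw 8.6
[2.1 0.1 0.1] [-0.0009 -0.     -0.0003]
clock: 79.9
eef_pos: [494.8, 46.9, 124.1]
tool_rot: [-0.59, 1.57, -0.441]
force: [-4.5, -0.2, 22.9]
width: 32.5
t 79.9 tcp [494.8  46.9 124.1] jaw 8.5 tilt 0.04 w 32.5 q7 -0.4 F [-4.5 -0.2 22.9]
delta tool [ 0.1  0.2 -0.4] rotvec [-0.001  0.001  0.   ] to jaw 8.6
[ 0.1  0.2 -0.4] [-0.0011  0.0007  0.0004]
```

View pics/s18.png

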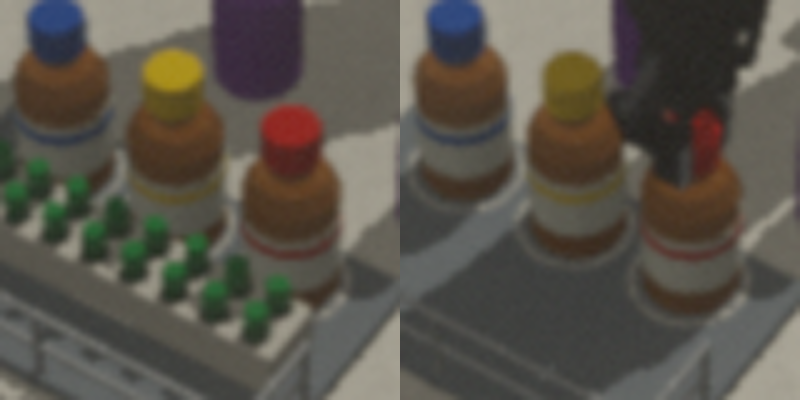

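```bash
python3 -m handwheel '-1 0 0 0 0 0 0; -1 0 0 0 0 0 0; 0.2 0 0 0 0 0 0; 1 0 0 0 0 0 0; 1 0 0 0 0 0 0; 1 0 0 0 0 0 0;1 0 0 0 0 0 0'; python3 -m handwheel '1 -6 0 0 0 0 0; 1 -20 0 0 0 0 0; 1 -30 0 0 0 0 0; 1 -30 0 0 0 0 0; 1 -25 0 0 0 0 0; 1 -10 0 0 0 0 0; 1 0 0 0 0 0 0'; python3 -m handwheel '1 0 12 0 0 0 0; 1 0 30 0 0 0 0; 1 0 40 0 0 0 0; 1 0 40 0 0 0 0; 1 0 40 0 0 0 0; 1 0 30 0 0 0 0; 1 0 12 0 0 0 0; 1 0 0 0 0 0 0;1 0 0 0 0 0 0;1 0 0 0 0 0 0'
python3 - <<'E'
from meas import *
s=get_image('scene');t=get_image('top');cv2.imwrite('pics/t19f.png',t);cv2.imwrite('pics/s19f.png',s)
t0=cv2.imread('pics/top0.png');s0=cv2.imread('pics/scene0.png')
for c in C:
    for n,i0,i1,r in(('scene',s0,s,(190,135,350,275)),('top',t0,t,(210,130,360,275))):
        a=biggest(n,i0,c,r);b=biggest(n,i1,c,r); print(c,n,a[0].round(1),a[1][4],b[0].round(1),b[1][4])
print(ctrl.read_state()['clock'],ctrl.read_state()['eef_pos'],ctrl.read_state()['width'])
E
```

```text
clock: 80.65
eef_pos: [495.9, 47.2, 124.7]
tool_rot: [-0.135, 1.568, 0.014]
force: [0.1, 0.1, -0.5]
width: 85.6
clock: 81.35
eef_pos: [494.7, 47.5, 251.3]
tool_rot: [-0.126, 1.569, 0.024]
force: [0.6, 0.1, 0.4]
width: 85.7
clock: 82.35
eef_pos: [456.0, 255.7, 239.0]
tool_rot: [-2.894, 1.551, -2.746]
force: [0.3, -0.3, 1.0]
width: 85.5
red scene [297.8 192.2] 145 [297.8 193. ] 126
red top [254.9 210.6] 165 [254.9 210.6] 144
yellow scene [274.1 181.5] 155 [274.2 181.7] 139
yellow top [287. 205.] 184 [287. 205.] 182
blue scene [250.5 168.4] 66 [250.5 168.3] 64
blue top [320.2 199.9] 141 [320.5 199.9] 143
82.45 [456.30639064 255.3996071  239.22386653] 85.52582707096863
```

View pics/t19f.png

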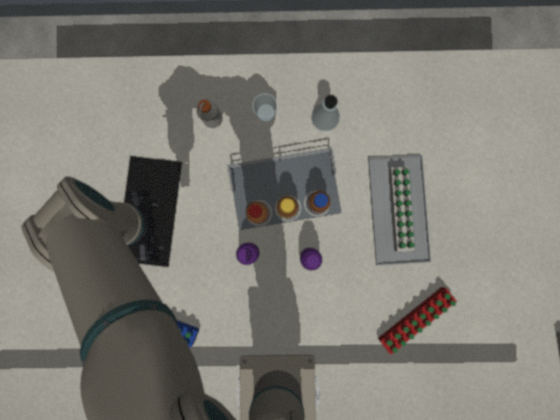

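View pics/s19f.png

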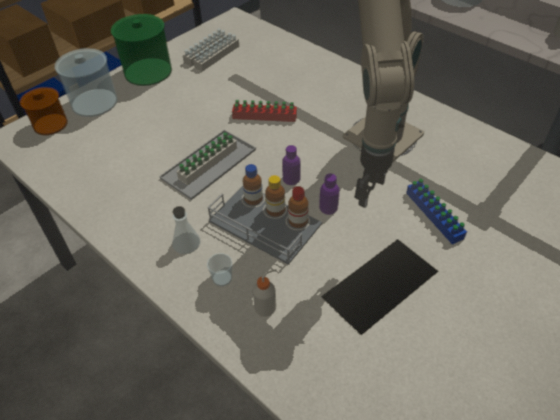

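The final pictures show the bottles within 0.3 px of their starting cap positions in the top view, at (255,211), (287,205) and (320,200). The rack lies inside the tray at (403,208). The flask, beaker, wash bottle and purple look-alikes are unmoved, and the gripper is open and clear. I'm handing in.

```bash
python3 -c "
from cell import ctrl
print(ctrl.finish_job())"
```

```text
the job is handed in; nothing more can be done
None
```

The job is done and handed in at about 82 s of the 144 s allowed. I stood the three bottles on the mat, lifted the rack out and set it flat, lengthwise, in the steel tray. Then I put blue, yellow and red back on their own spots.

**Last checks:**
- **Bottles:** in the top view all three caps are within 0.3 px of where they started. In the scene view yellow and blue agree to 0.2 px. Red reads 0.8 px lower there, but the arm's shadow dimmed that cap and shrank its mask. The body outlines matched the starting picture for all three.
- **Rack:** it lies inside the tray. The tool was within about 0.6° of vertical each time I read it while carrying the rack.
- **Everything else:** the flask, beaker, wash bottle, purple bottles and other racks look unmoved in the pictures. The gripper is open and clear of everything.
- **Forces:** the highest reading was about 39 N at the wrist, when the yellow bottle touched down on the stand. That is below the 120 N limit.

**Disagreement:** the white spot rings measured 1 to 3 mm away from the bottle positions I got from the caps. I put each bottle back where it was picked up, not at the ring centre.

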